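# Wind the crockery shelf up to its stop with the fold-out crank

## Task

Wind the crockery shelf up so that the cups will fit underneath: swing the winder's folded crank handle fully upright first, then crank clockwise (seen from above) until you feel the shelf's rubber buffer press snugly against the stop collar, without forcing it. Then fold the handle back down flat onto the crank arm and let go; the shelf must stay up against its stop, and none of the crockery may be upset or pushed about.

Things in the scene. Friction and masses are not known exactly. Their poses are not given: they have to be found in the camera images.
- unit: White countertop cabinet with sliding doors, 160 mm high, 250 mm deep, 800 mm wide along its y axis; origin at the centre of its underside, x to its back, z up. Two steel columns, 25 mm thick, rise 215 mm above its top at y = +90 and -370 mm (x = 20 mm) and guide the steel shelf between them.
- winder: Round grey gear head on the cabinet top, near the cabinet's +y end, about 200 mm from the nearer column; flange 92 mm across, top 40 mm above the cabinet top. Origin at the centre of its underside. Nothing else stands on that end of the cabinet.
- winder_axis (a point): Point on the upright turning axis of the crank, on the winder, at the height of the handle's fold pin: 71 mm above the cabinet top.
- handle_pin (a point): Middle of the level fold pin at the outer end of the crank bar, 70 mm from winder_axis and as high. The direction from winder_axis to it is the crank's direction (any, at the start); the pin lies square to that. The steel bar is 15 mm wide, its top 14 mm and its underside 22 mm below the pin. The fork round the pin is 23 mm wide and reaches 10 mm inward of it and 9 mm above it.
- crank: The crank bar with its hub; origin on its turning axis, x along the bar towards the pin. Gear friction: turning it takes about 6.5 N at the handle (less is felt at rest); it stays where it is left, also under the pressed buffer. One turn clockwise (seen from above) lifts the shelf 30 mm; at the start the shelf is at its lowest.
- grip_point (a point): Point on the middle line of the handle's black grip, 45 mm from the fold pin. The grip is a round sleeve 20 mm thick, from 12 to 68 mm off the pin, spinning freely on its spindle. Folded, it lies level 4 mm above the crank bar and points from the pin to the axis; upright, this point is 45 mm straight above the pin.
- handle (a joint): Fold angle of the handle in rad: 0 = folded flat over the crank bar, 1.57 (end stop) = upright; 0 to 0.2 at the start. It turns about the fold pin, in the upright plane through the bar. A stiff friction hinge (0.12 N m) holds it wherever it is left. Forces along the cranking direction do not fold it, forces towards the axis do.
- shelf (a joint): How far the steel shelf has been wound up, in m: 0 at its lowest, as at the start. It could rise to 0.095, but the stop collar comes first.
- deck_mid (a point): Centre of the top face of the steel shelf deck (230 x 416 mm), 75 mm above the cabinet top when lowest; it rises with the shelf.
- buffer: Black rubber buffer, 42 mm across, 12 mm thick, on the shelf's sleeve round the column nearest the winder; origin at the centre of its underside. Over it a dark steel stop collar with a thumbscrew is clamped on the column, 22 to 47 mm above the buffer's top at the start (not measured). From touching on, the rubber gives 1 mm per 30 N: 0.2 rad of cranking adds about 2 N at the handle.
- kettle: Cream enamel kettle on the shelf, 145 mm across, 190 mm high with its bail handle; origin at the centre of its underside, z up. Leave it alone.
- teapot: Glass teapot with a steel strainer on the shelf, 108 mm across without spout and handle, 112 mm high; origin at the centre of its underside, z up. Leave it alone.
- sugar_bowl: White ceramic sugar bowl with lid on the shelf, 74 mm across, 81 mm high; origin at the centre of its underside, z up. Leave it alone.
- cup: Amber glass cup on the counter beside the cabinet, 80 mm across the rim, 75 mm high; origin at the centre of its underside, z up. Leave it alone.

How it is judged:
By the outcome, as a careful person would: the job done as asked, in the order asked, and still so for the second after the job is handed in, with the robot touching nothing.
It also fails if it takes over 72 s, if anything falls off the work surface, if the arm or the gripper's body presses on something with over 40 N, if the wrist force passes 120 N, or if a joint passes its speed limit or range.

## Robot

A 7-joint arm with a two-finger parallel gripper is mounted at the origin on the work surface. World frame = base frame: x ahead of the robot, y to its left, z up, the work surface at z = 0. Lengths are in m, angles in rad, forces in N, time in s.
With the tool pointing down it reaches from about 0.425 to 0.875 m from the base axis. Payload 4.7 kg.
Tool frame: the origin (TCP) lies at the very end of the fingers, on their centre line; the grasp point (between the pads) lies arm.grip_depth behind it (arm.grip_depth is the distance from the TCP to the grasp point, in m); z points along the fingers, x is the direction in which the jaws open and shut, and the axes are right-handed (so a half turn about z gives the same grasp; the last joint's range is limited). The gripper opens to 87 mm and grips with 3 to 60 N. Pads are 19 mm wide; open, the fingers measure 117 mm over their backs; the gripper's body (75 mm by 190 mm) begins 51 mm behind the grasp point.
Start: joints at [1.163, 0.321, -0.07, 1.45, 0.023, 1.371, -0.057], TCP at [0.266, -0.593, 0.223] pointing down, gripper open.
Joint ranges: [-2.86, 2.86], [-0.3, 2.09], [-1.38, 1.24], [0.06, 2.45], [-1.56, 4.7], [0.09, 2.05], [-2.69, 2.69]. Speed limits (rad/s): [2.57, 2.57, 3.14, 3.14, 3.14, 3.14, 3.14].

## Interface

Orientations are given as a unit quaternion [x, y, z, w].
In Python, from cell import observe, capture, arm gives the robot as it stands. The module is installed in compiled form; this text tells all that it offers.
- The arm moves only by the tool carry_out, never from a script. Its argument "motion" is a list of rows, each a list of 7 numbers: the turn, a rotation vector about the tool's x, y, z in degrees, then the shift along the tool's x, y, z in m, then the finger opening in m, from 0 to 0.087. In form: [[rx, ry, rz, x, y, z, claw], ...]. A call has 1 to 8 rows; each row is the pose to reach, as a shift and turn from the pose commanded when the call began, along the tool's axes at that moment; what a row does not reach only later rows make up. A row lasts 1/12 s, in which the tool goes at most 41.7 mm and 7.16 degrees, less where a joint would pass 70% of its speed; a pose out of reach is approached as far as the arm can. A call with a gripper value outside its range is refused whole. The fingers move at their own pace and stop on an object; "squeeze" is the grip in N (left out, the last holds). Time passes only in rows, so rows that repeat a pose let the fingers close. It gives the time, the measured TCP pose, the force and the opening at its end, in the units of the state.
- observe(): the state, without advancing time (a new reading comes with each control period).
- capture(name): name is "scene" or "top" or "wrist"; returns a dict with "img" (480x640x3 uint8, red, green, blue), "depth" (480x640 float32, m along the optical axis (not along the pixel's ray), 0 where there is no reading), "camera_matrix" (3x3 intrinsics, pixels), "view" (4x4, takes a point from world to camera coordinates); the wrist camera has in their place "tool_from_camera" (4x4, takes a point from camera to tool coordinates, whose origin is the TCP and whose axes are the tool frame's). Camera axes: x right, y up, looking along -z (the intrinsics and any distortion apply to the point x, -y, -z); pixel columns grow to the right and rows downward; lengths in m; the calibration is good to about 2 mm. A picture is of the moment at which its call begins: read the wrist's pose just before it.
- arm.finish_job(): hands the job in, once; it reports no verdict.
The state is a dict: "clock": time; "q": joint angles; "joint_velocities": joint speeds; "tau": joint torques, N m; "eef_pos": TCP position; "orientation": TCP orientation; "ft_force": force on the tool from outside, world axes, zero at the start; "torque": the same for the moment, N m; "opening": finger opening in m.
Only numpy, scipy, OpenCV 4.12 (cv2) and the standard library are available. Lean on these libraries where they do the work, as an engineer would, in place of code of your own. Each camera call takes 0.05 s, during which the arm holds its last target.

## Working session

There is one attempt and no reset: what is moved stays moved. The work goes in short steps, Python scripts to look and compute and a tool call to move; the robot and the scene stay as the last step left them, time stands still between calls to the robot, and variables do not carry over. Pictures are saved under pics/ and viewed, and the job is handed in when it is done.

Besides the shell and the picture viewer there is one more tool, called after ">>>" by a JSON object that holds its "name" and its "arguments", one argument or row to a line. carry_out: Moves the arm, as the interface text tells. Its arguments: {"type":"object","properties":{"motion":{"type":"array"},"squeeze":{"type":"number"}},"required":["motion"]}

```bash
mkdir -p pics; ls; cat > h.py <<'E'
import numpy as np, cv2
from cell import observe, capture, arm
from scipy.spatial.transform import Rotation as R
def snap(name,fn):
    c=capture(name); np.savez(''+fn+'.npz',**c)
    cv2.imwrite('pics/'+fn+'.png',c['img'][:,:,::-1]); return c
def crop(fn,x0,y0,x1,y1,s,out):
    im=cv2.imread('pics/'+fn+'.png')[y0:y1,x0:x1]
    cv2.imwrite('pics/'+out+'.png',cv2.resize(im,None,fx=s,fy=s,interpolation=cv2.INTER_CUBIC))
def pt(c,u,v,d=None):
    K=c['camera_matrix']; 
    if d is None:
        p=c['depth'][int(v)-1:int(v)+2,int(u)-1:int(u)+2]; p=p[p>0]; d=np.median(p) if len(p) else np.nan
    x=(u-K[0,2])/K[0,0]*d; y=(v-K[1,2])/K[1,1]*d
    return (np.linalg.inv(c['view'])@[x,-y,-d,1])[:3]
def atz(c,u,v,z):
    a=pt(c,u,v,0.0); b=pt(c,u,v,1.0); t=(z-a[2])/(b[2]-a[2]); return a+t*(b-a)
E
python3 - <<'E'
from h import *
s=observe(); print(s, arm.grip_depth)
for n in ("scene","top","wrist"):
    c=snap(n,n+"0"); print([ (k,c[k]) for k in c if k not in('img','depth')])
E
```

```text
pics
{'clock': 0.0, 'q': array([ 1.16310686,  0.32184825, -0.07006643,  1.45166025,  0.0226258 ,
        1.37079239, -0.05691252]), 'joint_velocities': array([-0.00134574,  0.00154416, -0.00137405, -0.00149656, -0.00087093,
       -0.00129283, -0.00012078]), 'tau': array([-4.88238254e-05, -4.91290891e+01, -4.04072385e-01, -3.12536001e+01,
       -6.38788892e-02,  4.36902547e-02,  1.64138864e-04]), 'eef_pos': array([ 0.26581795, -0.59256322,  0.22145238]), 'orientation': array([ 8.39463359e-01, -5.43415445e-01, -8.39603400e-04, -4.67169109e-04]), 'ft_force': array([-0.4472797 ,  0.15159575,  0.53531594]), 'torque': array([-0.02973639,  0.02938379,  0.00168381]), 'opening': 0.08718433450273001} 0.0187
[('camera_matrix', array([[613.41197336,   0.        , 312.46513353],
       [  0.        , 613.41197336, 237.24931207],
       [  0.        ,   0.        ,   1.        ]])), ('view', array([[-0.47317106,  0.88096213, -0.00385718,  0.28377991],
       [-0.7621949 , -0.4071769 ,  0.50325531,  0.34039091],
       [ 0.44177832,  0.24106577,  0.86412916, -1.72865316],
       [ 0.        ,  0.
[... 309 characters left out ...]
01843769,  0.18408623, -0.57247448],
       [-0.18423051,  0.00644385,  0.98286194, -1.14966159],
       [ 0.        ,  0.        ,  0.        ,  1.        ]]))]
[('camera_matrix', array([[381.40386682,   0.        , 318.74546472],
       [  0.        , 381.40386682, 241.16698276],
       [  0.        ,   0.        ,   1.        ]])), ('tool_from_camera', array([[ 9.99999636e-01, -1.54800461e-04, -8.38870007e-04,
        -5.43682001e-04],
       [-3.58146685e-04, -9.68714368e-01, -2.48178052e-01,
        -6.79171551e-02],
       [-7.74207352e-04,  2.48178262e-01, -9.68714071e-01,
        -1.62287330e-01],
       [ 0.00000000e+00,  0.00000000e+00,  0.00000000e+00,
         1.00000000e+00]]))]
```

View pics/scene0.png

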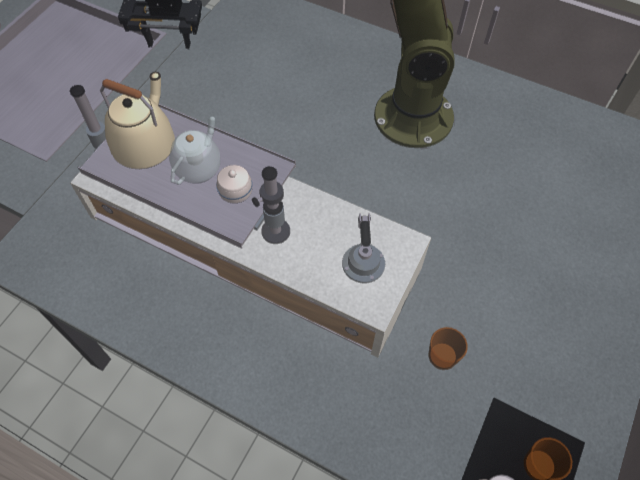

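View pics/top0.png

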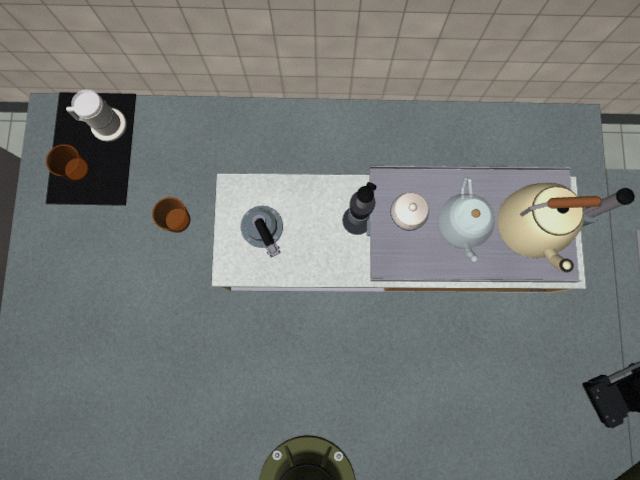

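The top view shows the winder flange at about (262,227), with the handle folded and the crank bar pointing to the fork at (273,250), towards the robot and slightly to the right. The column with the collar is at (358,210). I'll enlarge both.

```bash
python3 - <<'E'
from h import *
crop('top0',212,176,312,286,7,'topc'); crop('scene0',310,190,420,300,6,'scc')
c=dict(np.load('top0.npz'))
for n,u,v in [('cabtop',300,240),('cabtop2',230,190),('grip',263,231),('fork',273,250),('flange',248,232),('cor',217,175),('cor',212,287),('deck',385,250)]: print(n,pt(c,u,v).round(4))
E
```

```text
cabtop [0.5397 0.0231 0.1591]
cabtop2 [0.6485 0.1801 0.1596]
grip [0.5413 0.0934 0.2465]
fork [0.5047 0.073  0.2373]
flange [0.5485 0.131  0.1945]
cor [0.6829 0.211  0.1576]
cor [0.4471 0.2415 0.001 ]
deck [ 0.5091 -0.1514  0.2359]
```

View pics/topc.png

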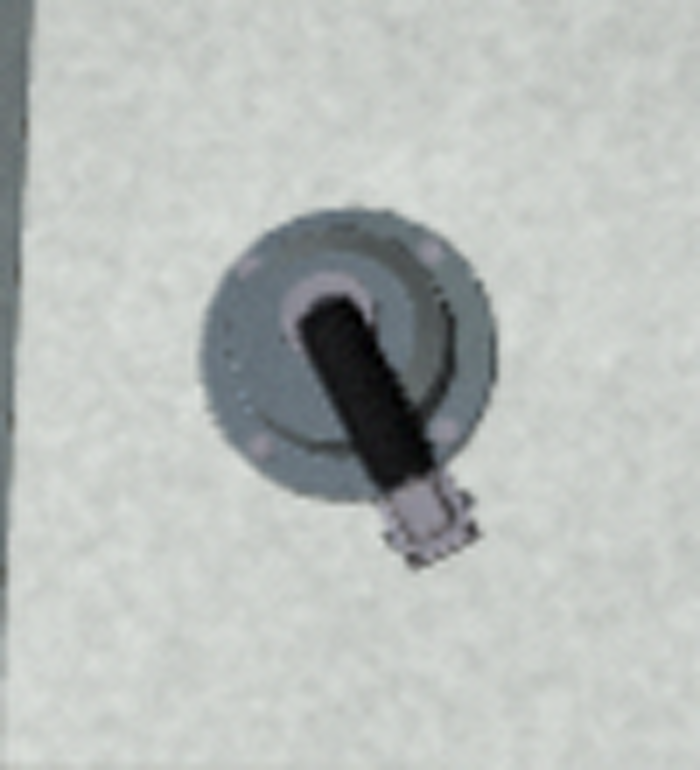

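View pics/scc.png

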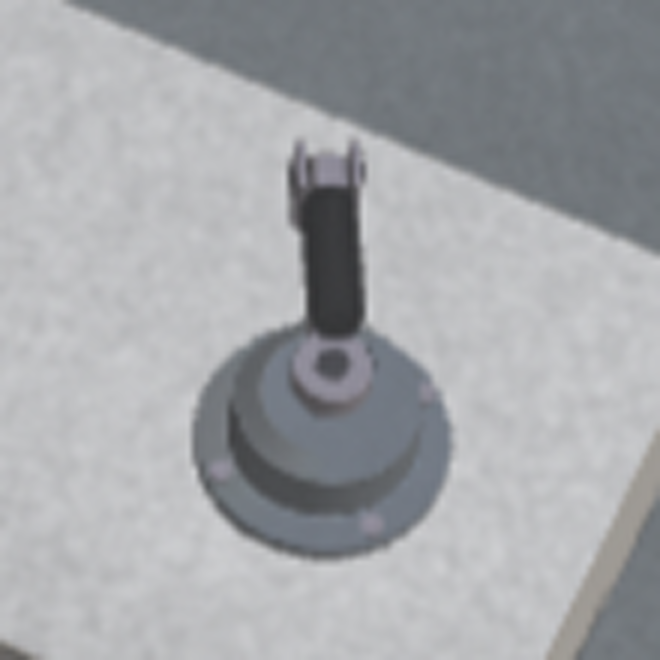

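```bash
python3 - <<'E'
from h import *
t=dict(np.load('top0.npz'));s=dict(np.load('scene0.npz'))
# flange z: 
for z in (.16,.165,.17,.175,.18,.2): print(z,atz(t,212+349/7,176+354/7,z).round(4),atz(s,310+322/6,190+438/6,z).round(4))
print('hub',[atz(t,212+328/7,176+312/7,z).round(4) for z in(.22,.225,.23)],[atz(s,310+332/6,190+362/6,z).round(4) for z in(.22,.225,.23)])
print('fork',[atz(t,212+430/7,176+522/7,z).round(4) for z in(.231,.24)],[atz(s,310+328/6,190+172/6,z).round(4) for z in(.231,.24)])
# depth profile in both cams along grip
for u,v in [(259,220),(260,223),(262,228),(265,234),(268,240),(271,246),(273,250)]: print(pt(t,u,v).round(4))
print()
for u,v in [(365,218),(365,225),(365,232),(365,238),(365,243),(365,250)]: print(pt(s,u,v).round(4))
E
```

```text
0.16 [0.5676 0.1067 0.16  ] [0.5671 0.1077 0.16  ]
0.165 [0.5666 0.106  0.165 ] [0.5696 0.1085 0.165 ]
0.17 [0.5656 0.1054 0.17  ] [0.5722 0.1094 0.17  ]
0.175 [0.5646 0.1048 0.175 ] [0.5747 0.1102 0.175 ]
0.18 [0.5636 0.1042 0.18  ] [0.5772 0.1111 0.18  ]
0.2 [0.5596 0.1017 0.2   ] [0.5874 0.1145 0.2   ]
hub [array([0.568 , 0.1059, 0.22  ]), array([0.567 , 0.1053, 0.225 ]), array([0.5659, 0.1047, 0.23  ])] [array([0.5694, 0.108 , 0.22  ]), array([0.5721, 0.1089, 0.225 ]), array([0.5748, 0.1098, 0.23  ])]
fork [array([0.5046, 0.0727, 0.231 ]), array([0.5032, 0.0718, 0.24  ])] [array([0.5075, 0.0758, 0.231 ]), array([0.5129, 0.0776, 0.24  ])]
[0.5629 0.1019 0.2497]
[0.5571 0.0998 0.2484]
[0.5472 0.0955 0.2473]
[0.5354 0.0892 0.246 ]
[0.5236 0.0829 0.2447]
[0.5125 0.0771 0.2387]
[0.5047 0.073  0.2373]

[0.5105 0.0773 0.2391]
[0.5285 0.0857 0.2435]
[0.5457 0.0937 0.2473]
[0.5589 0.1    0.2481]
[0.567  0.1043 0.2436]
[0.5695 0.1072 0.2209]
```

```bash
python3 - <<'E'
from h import *
crop('scene0',230,150,320,250,6,'colc'); crop('top0',330,170,390,245,8,'colt')
t=dict(np.load('top0.npz'));s=dict(np.load('scene0.npz'))
E
```

```text
(no output)
```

View pics/colc.png

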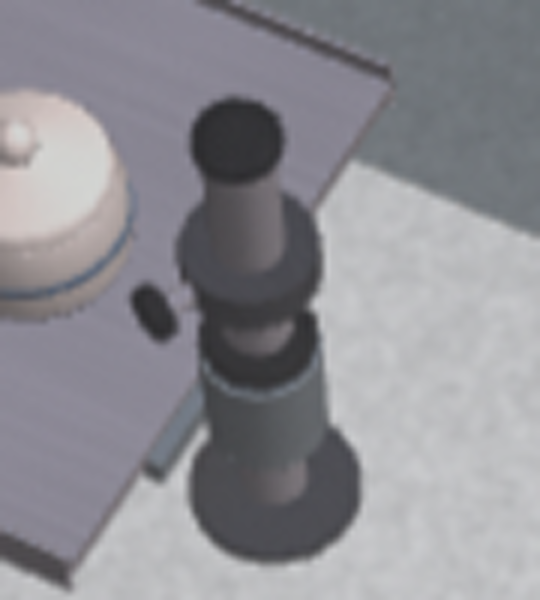

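View pics/colt.png

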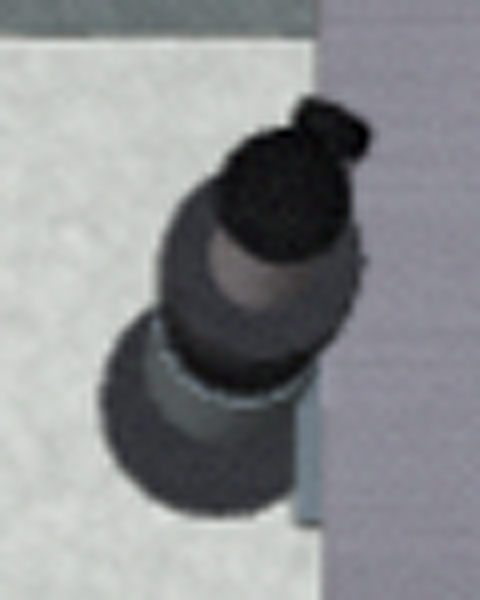

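The column has a dark base disc, then the sleeve, the black buffer (front top edge at about (274,212) in scene) and the collar (bottom front edge at about (274,204)). The thumbscrew points away from the winder.

```bash
python3 - <<'E'
from h import *
t=dict(np.load('top0.npz'));s=dict(np.load('scene0.npz'))
print(atz(s,230+275/6,150+490/6,.166), atz(t,330+212/8,170+400/8,.166), atz(t,330+284/8,170+195/8,.375),atz(s,230+238/6,150+138/6,.375))
def proj(c,p):
    q=c['view']@np.r_[p,1]; K=c['camera_matrix']; return K[0,0]*q[0]/-q[2]+K[0,2], K[1,1]*-q[1]/-q[2]+K[1,2]
C=np.array([0.589,-0.094])
cam=np.linalg.inv(s['view'])[:2,3]; d=(cam-C)/np.linalg.norm(cam-C); print(cam)
for r in (.021,.024,.026):
  print(r,[ (round(z,3),tuple(np.round((np.array(proj(s,np.r_[C+d*r,z]))-[230,150])*6))) for z in np.arange(.2,.33,.01)])
E
```

```text
[ 0.59101156 -0.09527662  0.166     ] [ 0.58484842 -0.09863706  0.166     ] [ 0.5857938  -0.09995512  0.375     ] [ 0.58602802 -0.09833967  0.375     ]
[1.15740214 0.30531907]
0.021 [(np.float64(0.2), (np.float64(281.0), np.float64(489.0))), (np.float64(0.21), (np.float64(279.0), np.float64(474.0))), (np.float64(0.22), (np.float64(278.0), np.float64(460.0))), (np.float64(0.23), (np.float64(276.0), np.float64(445.0))), (np.float64(0.24), (np.float64(275.0), np.float64(430.0))), (np.float64(0.25), (np.float64(273.0), np.float64(414.0))), (np.float64(0.26), (np.float64(271.0), np.float64(399.0))), (np.float64(0.27), (np.float64(270.0), np.float64(383.0))), (np.float64(0.28), (np.float64(268.0), np.float64(367.0))), (np.float64(0.29), (np.float64(266.0), np.float64(351.0))), (np.float64(0.3), (np.float64(265.0), np.float64(335.0))), (np.float64(0.31), (np.float64(263.0), np.float64(318.0))), (np.float64(0.32), (np.float64(261.0), np.float64(301.0)))]
0.024 [(np.float64(0.2), (np.float64(282.0), np.float64(496.0))), (np.float64(0.21), (np.float64(280.0), np.float64(481.0))), (np.float64(0
[... 730 characters left out ...]
 (np.float64(281.0), np.float64(486.0))), (np.float64(0.22), (np.float64(279.0), np.float64(472.0))), (np.float64(0.23), (np.float64(278.0), np.float64(457.0))), (np.float64(0.24), (np.float64(276.0), np.float64(442.0))), (np.float64(0.25), (np.float64(274.0), np.float64(427.0))), (np.float64(0.26), (np.float64(273.0), np.float64(411.0))), (np.float64(0.27), (np.float64(271.0), np.float64(395.0))), (np.float64(0.28), (np.float64(269.0), np.float64(380.0))), (np.float64(0.29), (np.float64(268.0), np.float64(363.0))), (np.float64(0.3), (np.float64(266.0), np.float64(347.0))), (np.float64(0.31), (np.float64(264.0), np.float64(331.0))), (np.float64(0.32), (np.float64(262.0), np.float64(314.0)))]
```

>>> {"name": "carry_out", "arguments": {
  "motion": [
    [0,0,0,0,0,-0.03,0.06],
    [0,0,0,-0.02,0,-0.06,0.06],
    [0,0,0,-0.055,0,-0.09,0.06],
    [0,0,0,-0.095,0,-0.11,0.06],
    [0,0,0,-0.135,0,-0.12,0.06],
    [0,0,0,-0.175,0,-0.13,0.06],
    [0,0,0,-0.21,0,-0.14,0.06],
    [0,0,0,-0.25,0,-0.15,0.06]
  ],
  "squeeze": 15
}}

```text
clock: 0.82
eef_pos: [0.1631, -0.3636, 0.3727]
orientation: [0.839, -0.543, 0.0, 0.0]
ft_force: [-0.3, 0.1, 1.1]
opening: 0.0602
```

>>> {"name": "carry_out", "arguments": {
  "motion": [
    [0,0,0,-0.015,-0.03,0,0.06],
    [0,0,0,-0.033,-0.066,0,0.06],
    [0,0,0,-0.05,-0.102,0,0.06],
    [0,0,0,-0.067,-0.138,0,0.06],
    [0,0,0,-0.085,-0.174,0,0.06],
    [0,0,0,-0.102,-0.21,0,0.06],
    [0,0,0,-0.12,-0.246,0,0.06],
    [0,0,0,-0.137,-0.282,0,0.06]
  ]
}}

```text
clock: 1.48
eef_pos: [0.3656, -0.1219, 0.3726]
orientation: [0.84, -0.542, 0.0, -0.0]
ft_force: [1.6, -0.4, 0.5]
opening: 0.0601
```

>>> {"name": "carry_out", "arguments": {
  "motion": [
    [0,0,0,-0.017,-0.036,0,0.06],
    [0,0,0,-0.035,-0.072,0.01,0.06],
    [0,0,0,-0.05,-0.105,0.02,0.06],
    [0,0,0,-0.067,-0.138,0.03,0.06],
    [0,0,0,-0.085,-0.172,0.04,0.06],
    [0,0,0,-0.1,-0.205,0.05,0.06],
    [0,0,0,-0.117,-0.237,0.06,0.06],
    [0,0,0,-0.125,-0.255,0.07,0.06]
  ]
}}

```text
clock: 2.15
eef_pos: [0.5476, 0.0977, 0.3014]
orientation: [0.841, -0.542, -0.001, -0.001]
ft_force: [-1.6, 0.3, 1.0]
opening: 0.0603
```

```bash
python3 - <<'E'
from h import *
o=observe(); print(o['clock'],o['eef_pos'],o['orientation'],o['q'].round(3)); c=snap('wrist','w1')
E
```

```text
2.15 [0.54764875 0.09770636 0.30138212] [ 8.40557223e-01 -5.41721167e-01 -7.76562486e-04 -1.06285703e-03] [ 0.349  0.135 -0.631  1.544  0.077  1.488 -1.429]
```

View pics/w1.png

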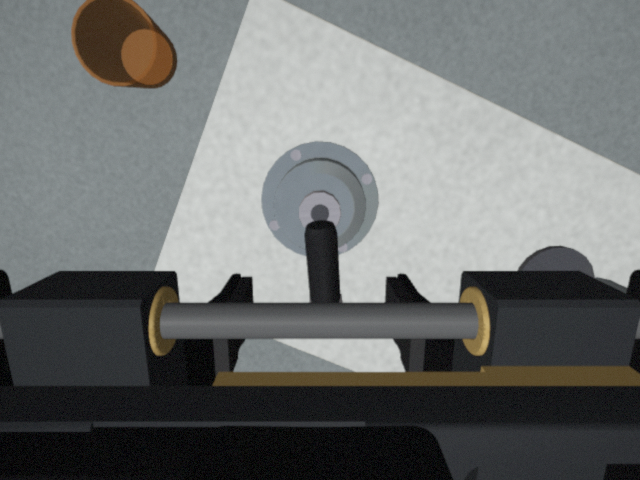

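The wrist view shows the hub at (320,213), the flange centre at about (320,198) and the grip running from (321,228) to (325,300), between the open fingers.

```bash
cat >> h.py <<'E'
def wz(c,o,u,v,z):
    K=c['camera_matrix'];T=c['tool_from_camera'];Rw=R.from_quat(o['orientation']).as_matrix()
    def f(d):
        p=np.array([(u-K[0,2])/K[0,0]*d,-(v-K[1,2])/K[1,1]*d,-d,1]); return Rw@(T@p)[:3]+o['eef_pos']
    a,b=f(0.),f(1.); return a+(z-a[2])/(b[2]-a[2])*(b-a)
def wd(c,o,u,v):
    d=c['depth'][v,u];K=c['camera_matrix'];T=c['tool_from_camera'];Rw=R.from_quat(o['orientation']).as_matrix()
    return Rw@(T@np.array([(u-K[0,2])/K[0,0]*d,-(v-K[1,2])/K[1,1]*d,-d,1]))[:3]+o['eef_pos']
E
python3 - <<'E'
from h import *
o=observe(); c=dict(np.load('w1.npz'))
for u,v in [(320,213),(308,211),(320,228),(322,250),(323,270),(324,290),(325,298)]: print(u,v,wd(c,o,u,v).round(4))
print('hub',wz(c,o,320,213,.221),'fl',wz(c,o,320,198.5,.166))
for v in (235,260,285):
    r=c['img'][v,290:360].sum(1).astype(int); k=np.where(r<150)[0]+290; print(v,k.min(),k.max(), wz(c,o,(k.min()+k.max())/2,v,.24).round(4))
crop('w1',240,130,400,310,5,'w1c')
E
```

```text
320 213 [0.57   0.1097 0.218 ]
308 211 [0.5678 0.1172 0.2173]
320 228 [0.5665 0.108  0.2454]
322 250 [0.5553 0.1016 0.2469]
323 270 [0.5438 0.0957 0.245 ]
324 290 [0.5316 0.0894 0.2424]
325 298 [0.5265 0.0863 0.241 ]
hub [0.5704517  0.10988829 0.221     ] fl [0.57180165 0.11059374 0.166     ]
235 305 336 [0.5616 0.1055 0.24  ]
260 308 337 [0.548  0.0979 0.24  ]
285 310 338 [0.5337 0.0903 0.24  ]
```

View pics/w1c.png

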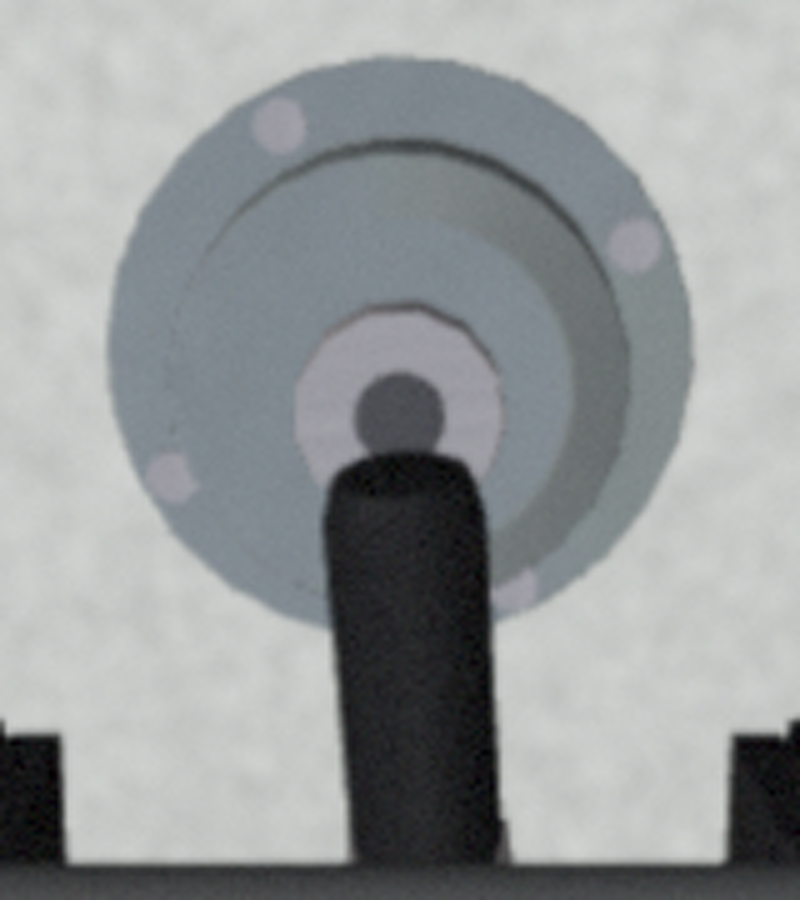

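>>> {"name": "carry_out", "arguments": {
  "motion": [
    [0,0,-3.6,0.001,0,0.02,0.05],
    [0,0,-3.6,0.001,0,0.05,0.045],
    [0,0,-3.6,0.001,0,0.075,0.04],
    [0,0,-3.6,0.001,0,0.084,0.035],
    [0,0,-3.6,0.001,0,0.084,0.03],
    [0,0,-3.6,0.001,0,0.084,0.025],
    [0,0,-3.6,0.001,0,0.084,0.022],
    [0,0,-3.6,0.001,0,0.084,0.022]
  ],
  "squeeze": 12
}}

```text
clock: 2.87
eef_pos: [0.5478, 0.0933, 0.2203]
orientation: [0.856, -0.517, 0.001, -0.001]
ft_force: [-0.6, 2.6, -0.2]
opening: 0.0238
```

>>> {"name": "carry_out", "arguments": {
  "motion": [
    [0,0,0,0,0,0,0.01],
    [0,0,0,0,0,0,0.01],
    [0,0,0,0,0,0,0.01]
  ]
}}

```text
clock: 3.12
eef_pos: [0.5471, 0.0948, 0.2197]
orientation: [0.857, -0.516, -0.0, -0.001]
ft_force: [-2.5, 4.9, 3.3]
opening: 0.0199
```

```bash
python3 - <<'E'
from h import *
o=observe(); print(o['clock'],o['eef_pos'],o['orientation'],o['ft_force'],o['torque'],o['opening']); c=snap('wrist','w2')
E
```

```text
3.1167 [0.54712217 0.09482957 0.21969384] [ 8.56613248e-01 -5.15957150e-01 -2.59611275e-05 -1.40057183e-03] [-2.48284015  4.93033378  3.31106518] [ 1.15282049  0.44358599 -0.0109991 ] 0.019881181343222625
```

View pics/w2.png

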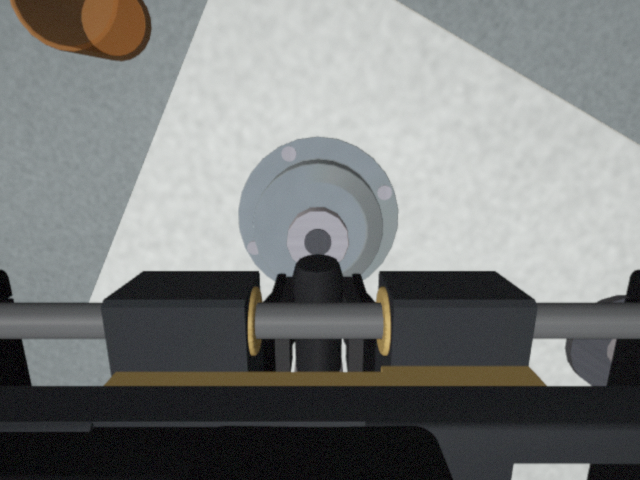

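The grip is held (opening 19.9 mm) with a small sideways preload. Now I'll swing it up on an arc about the pin.

>>> {"name": "carry_out", "arguments": {
  "motion": [
    [0,0,0,-0.001,0.001,-0.005,0.01],
    [0,0,0,-0.001,0.0032,-0.0117,0.01],
    [0,0,0,-0.001,0.0063,-0.018,0.01],
    [0,0,0,-0.001,0.0102,-0.0232,0.01],
    [0,0,0,-0.001,0.015,-0.028,0.01],
    [0,0,0,-0.001,0.0203,-0.032,0.01],
    [0,0,0,-0.001,0.0243,-0.034,0.01],
    [0,0,0,-0.001,0.0283,-0.036,0.01]
  ]
}}

```text
clock: 3.83
eef_pos: [0.5223, 0.0817, 0.2557]
orientation: [0.856, -0.516, 0.001, -0.002]
ft_force: [3.2, 6.1, -2.9]
opening: 0.0199
```

```bash
python3 - <<'E'
from h import *
o=observe(); print(o['clock'],o['eef_pos'],o['orientation'],o['ft_force'],o['torque'],o['opening']); c=snap('scene','s2'); crop('s2',300,150,430,290,5,'s2c')
E
```

```text
3.8333 [0.52232667 0.08172265 0.25565913] [ 0.85639493 -0.51631688  0.00091416 -0.00194049] [ 3.16308321  6.09805139 -2.89971062] [ 1.45657502 -0.81214243  0.06590496] 0.019901542092861112
```

View pics/s2c.png

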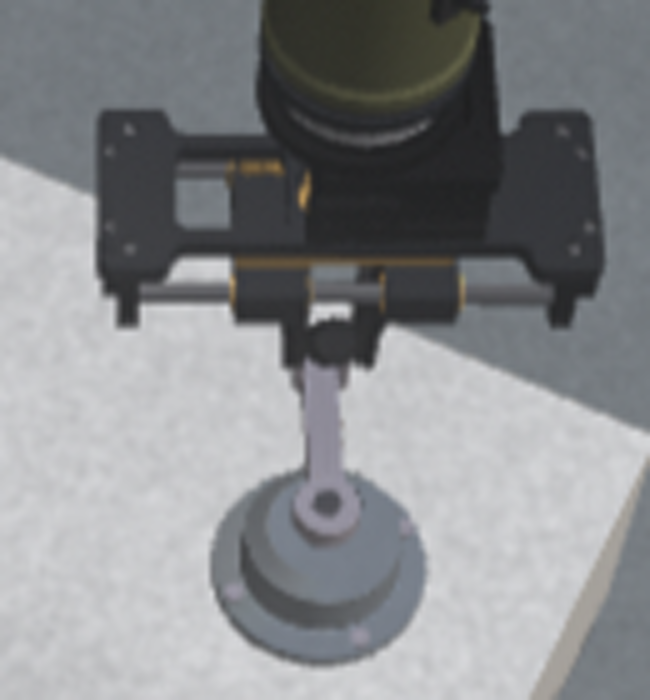

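>>> {"name": "carry_out", "arguments": {
  "motion": [
    [0,0,0,-0.001,0.004,-0.0013,0.01],
    [0,0,0,-0.001,0.0085,-0.0025,0.01],
    [0,0,0,-0.001,0.0125,-0.003,0.01],
    [0,0,0,-0.001,0.0163,-0.003,0.01],
    [0,0,0,-0.001,0.0163,-0.003,0.01]
  ]
}}

```text
clock: 4.3
eef_pos: [0.5084, 0.0744, 0.2602]
orientation: [0.856, -0.517, 0.003, -0.002]
ft_force: [1.8, 4.6, 1.9]
opening: 0.0194
```

```bash
python3 - <<'E'
from h import *
o=observe(); print(o['clock'],o['eef_pos'],o['ft_force'],o['torque'],o['opening']); c=snap('scene','s3'); crop('s3',300,150,430,290,5,'s3c')
E
```

```text
4.3 [0.50843084 0.07439858 0.26016801] [1.78541757 4.634105   1.93698794] [ 1.10462302 -0.64656109 -0.02752859] 0.019390573341858824
```

View pics/s3c.png

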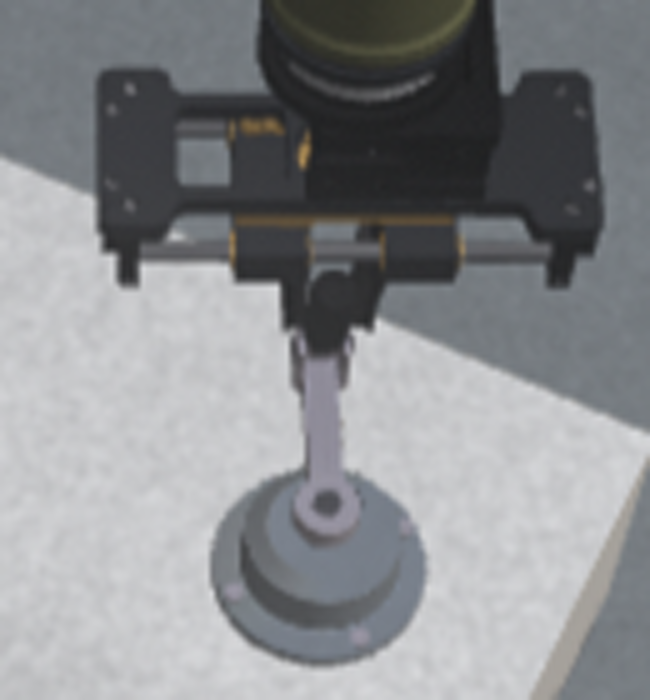

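>>> {"name": "carry_out", "arguments": {
  "motion": [
    [0,0,0,-0.001,0.0015,0,0.01],
    [0,0,0,-0.001,0.003,0,0.01],
    [0,0,0,-0.001,0.003,0,0.01]
  ]
}}

```text
clock: 4.6
eef_pos: [0.5062, 0.0733, 0.2604]
orientation: [0.856, -0.517, 0.003, -0.002]
ft_force: [4.9, 4.1, 3.0]
opening: 0.0195
```

>>> {"name": "carry_out", "arguments": {
  "motion": [
    [0,0,0,0,0.0015,0,0.01],
    [0,0,0,0,0.002,0,0.01],
    [0,0,0,0,0.002,0,0.01]
  ]
}}

```text
clock: 4.85
eef_pos: [0.5045, 0.0724, 0.2605]
orientation: [0.856, -0.517, 0.003, -0.003]
ft_force: [4.3, 4.8, 2.9]
opening: 0.0197
```

>>> {"name": "carry_out", "arguments": {
  "motion": [
    [0,0,0,0,0.001,0,0.01],
    [0,0,0,0,0.002,0,0.01],
    [0,0,0,0,0.002,0,0.01]
  ]
}}

```text
clock: 5.1
eef_pos: [0.5027, 0.0715, 0.2605]
orientation: [0.856, -0.517, 0.003, -0.002]
ft_force: [4.9, 3.3, 3.9]
opening: 0.0191
```

```bash
python3 - <<'E'
from h import *
o=observe(); print(o['clock'],o['eef_pos'],o['ft_force'],o['torque'],o['opening']); c=snap('scene','s4'); crop('s4',330,180,400,260,8,'s4c')
c=snap('top','t4'); crop('t4',220,190,310,280,7,'t4c')
E
```

```text
5.1 [0.50274769 0.07147675 0.26049855] [4.90585496 3.33447775 3.89871579] [ 0.90499933 -1.11776201  0.01943718] 0.019078055562867697
```

View pics/s4c.png

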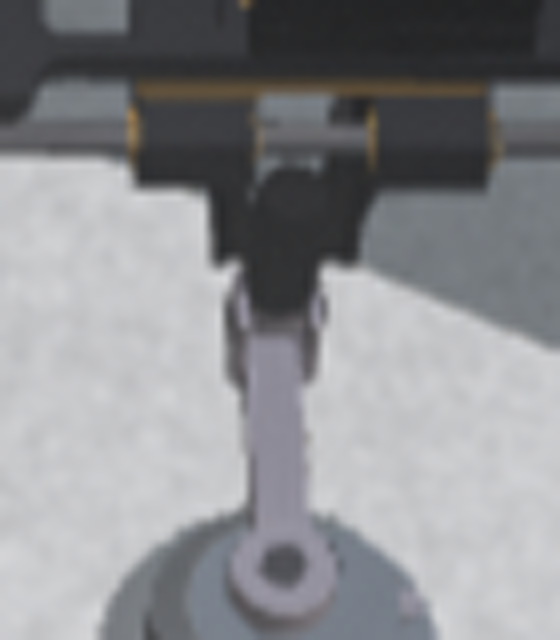

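View pics/t4c.png

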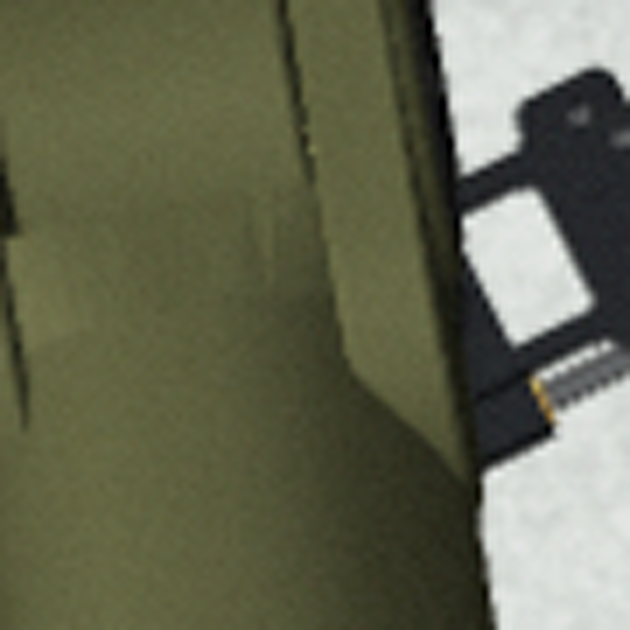

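```bash
python3 - <<'E'
from h import *
c=dict(np.load('s4.npz'))
for v in range(200,222,2):
    print(v,[pt(c,u,v).round(4).tolist() for u in (365,366)])
def proj(c,p):
    q=c['view']@np.r_[p,1]; K=c['camera_matrix']; return K[0,0]*q[0]/-q[2]+K[0,2], K[1,1]*-q[1]/-q[2]+K[1,2]
for pin in ([.507,.075],[.505,.0735]):
    for z in (.243,.299): print((np.array(proj(c,np.r_[pin,z]))-[330,180])*8)
E
```

```text
200 [[0.5075, 0.0713, 0.2982], [0.5065, 0.073, 0.2982]]
202 [[0.5122, 0.0735, 0.2989], [0.5117, 0.0754, 0.2996]]
204 [[0.5163, 0.0755, 0.2986], [0.5157, 0.0774, 0.2991]]
206 [[0.5201, 0.0774, 0.2977], [0.5191, 0.0792, 0.2977]]
208 [[0.5225, 0.0788, 0.2947], [0.5216, 0.0806, 0.2947]]
210 [[0.5235, 0.0797, 0.2894], [0.5225, 0.0814, 0.2892]]
212 [[0.5214, 0.0795, 0.2789], [0.5204, 0.0813, 0.2788]]
214 [[0.5214, 0.08, 0.2717], [0.5204, 0.0818, 0.2717]]
216 [[0.5191, 0.0798, 0.2608], [0.5181, 0.0816, 0.2607]]
218 [[0.5177, 0.0799, 0.2512], [0.5168, 0.0817, 0.2512]]
220 [[0.5137, 0.079, 0.237], [0.5115, 0.0805, 0.235]]
[278.78378057 282.28143088]
[294.43164742 162.75707815]
[276.93495342 274.25308591]
[292.49420344 154.5337901 ]
```

```bash
python3 - <<'E'
from h import *
c=dict(np.load('s4.npz'))
for u,v in [(269,179),(269,182),(269,185),(270,188),(270,190),(270,192),(274,216),(274,219),(275,222),(275,225)]: print(u,v,pt(c,u,v).round(4))
E
```

```text
269 179 [ 0.6011 -0.0907  0.379 ]
269 182 [ 0.5976 -0.094   0.3627]
269 185 [ 0.5984 -0.0942  0.3536]
270 188 [ 0.5979 -0.093   0.3438]
270 190 [ 0.5995 -0.0924  0.3394]
270 192 [ 0.5988 -0.0934  0.331 ]
274 216 [ 0.6043 -0.0862  0.2559]
274 219 [ 0.6052 -0.0864  0.2455]
275 222 [ 0.6043 -0.0853  0.2331]
275 225 [ 0.6049 -0.0857  0.2216]
```

>>> {"name": "carry_out", "arguments": {
  "motion": [
    [0,0,0,0,0,0,0.026],
    [0,0,0,0,0,0,0.026],
    [0,0,0,0,-0.005,0,0.026],
    [0,0,0,0,-0.01,0,0.026],
    [0,0,0,0,-0.01,0,0.026]
  ]
}}

```text
clock: 5.62
eef_pos: [0.5094, 0.0758, 0.2571]
orientation: [0.856, -0.517, -0.0, 0.0]
ft_force: [0.8, -0.3, 0.7]
opening: 0.0259
```

```bash
python3 - <<'E'
from h import *
o=observe(); print(o['clock'],o['eef_pos'],o['ft_force'],o['torque'],o['opening']); c=snap('scene','s5'); crop('s5',330,180,400,260,8,'s5c')
for v in range(204,222,2):
    print(v,[pt(c,u,v).round(4).tolist() for u in (365,366)])
c=snap('wrist','w5')
E
```

```text
5.6167 [0.50936609 0.07575369 0.25714661] [ 0.8093647  -0.26440343  0.66589879] [-0.01841553 -0.00306723  0.02185664] 0.025863227696558473
204 [[0.5417, 0.0846, 0.3391], [0.5419, 0.0867, 0.3409]]
206 [[0.5203, 0.0775, 0.2981], [0.5194, 0.0793, 0.2981]]
208 [[0.5232, 0.0791, 0.2958], [0.5221, 0.0808, 0.2956]]
210 [[0.5224, 0.0793, 0.2876], [0.5219, 0.0812, 0.2883]]
212 [[0.5231, 0.0801, 0.2817], [0.5222, 0.0819, 0.2817]]
214 [[0.5216, 0.0801, 0.2721], [0.5196, 0.0815, 0.2703]]
216 [[0.5194, 0.0799, 0.2613], [0.5186, 0.0818, 0.2616]]
218 [[0.5185, 0.0802, 0.2525], [0.517, 0.0818, 0.2516]]
220 [[0.5137, 0.0791, 0.237], [0.5112, 0.0804, 0.2344]]
```

View pics/s5c.png

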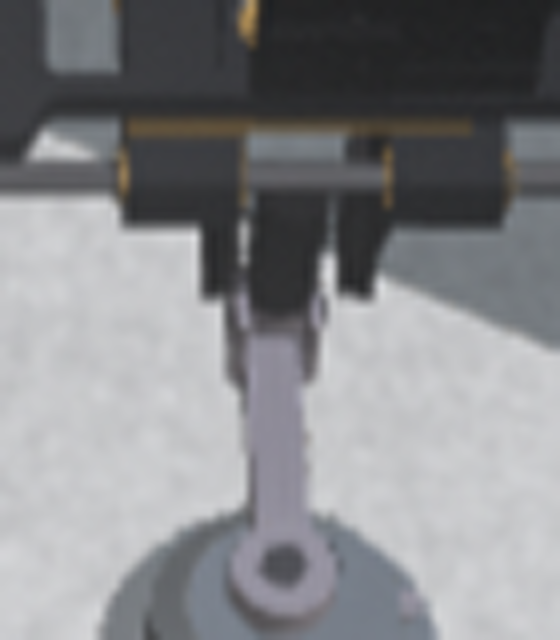

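View pics/w5.png

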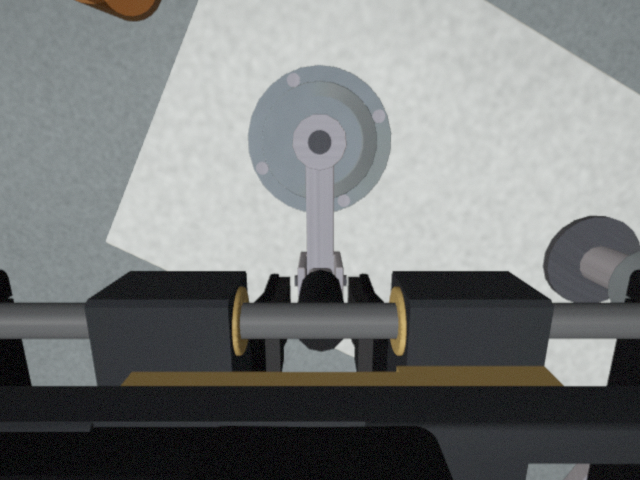

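>>> {"name": "carry_out", "arguments": {
  "motion": [
    [0,0,0,0,-0.003,0,0.026],
    [0,0,0,0,-0.003,0,0.01],
    [0,0,0,0,-0.003,0,0.01],
    [0,0,0,0,-0.003,0,0.01],
    [0,0,0,0,-0.001,0,0.01],
    [0,0,0,0,0.001,0,0.01],
    [0,0,0,0,0.001,0,0.01]
  ],
  "squeeze": 40
}}

```text
clock: 6.3
eef_pos: [0.5111, 0.0762, 0.2575]
orientation: [0.856, -0.517, 0.003, -0.003]
ft_force: [11.4, 2.0, -7.7]
opening: 0.0191
```

>>> {"name": "carry_out", "arguments": {
  "motion": [
    [0,0,0,0,0.001,0,0.01],
    [0,0,0,0,0.002,0,0.01],
    [0,0,0,0,0.002,0,0.01]
  ]
}}

```text
clock: 6.55
eef_pos: [0.5107, 0.0761, 0.2576]
orientation: [0.856, -0.517, 0.004, -0.005]
ft_force: [14.6, 4.0, -9.4]
opening: 0.0192
```

>>> {"name": "carry_out", "arguments": {
  "motion": [
    [0,0,0,0,0.001,0,0.01],
    [0,0,0,0,0.002,0,0.01],
    [0,0,0,0,0.002,0,0.01]
  ]
}}

```text
clock: 6.8
eef_pos: [0.5089, 0.075, 0.2577]
orientation: [0.856, -0.517, 0.004, -0.005]
ft_force: [13.8, 2.8, -9.6]
opening: 0.0193
```

```bash
python3 - <<'E'
from h import *
o=observe(); print(o['clock'],o['eef_pos'],o['ft_force'],o['torque'],o['opening']); c=snap('scene','s6'); crop('s6',330,180,400,260,8,'s6c')
for v in range(204,222,2):
    print(v,[pt(c,u,v).round(4).tolist() for u in (365,366)])
c=snap('wrist','w6'); crop('w6',240,90,400,370,3,'w6c')
E
```

```text
6.8 [0.50891832 0.0750229  0.25774569] [13.75511993  2.78597874 -9.64212864] [ 0.85869747 -3.4478588   0.03087173] 0.01934620945014256
204 [[0.5167, 0.0757, 0.2992], [0.5165, 0.0777, 0.3004]]
206 [[0.5189, 0.077, 0.2959], [0.5181, 0.0788, 0.296]]
208 [[0.5186, 0.0774, 0.2885], [0.518, 0.0793, 0.2889]]
210 [[0.5195, 0.0783, 0.2829], [0.5187, 0.0801, 0.2832]]
212 [[0.5181, 0.0784, 0.2736], [0.5181, 0.0805, 0.2751]]
214 [[0.518, 0.0789, 0.2661], [0.5177, 0.0809, 0.2672]]
216 [[0.5183, 0.0795, 0.2594], [0.516, 0.0809, 0.2572]]
218 [[0.5164, 0.0794, 0.249], [0.5159, 0.0814, 0.2497]]
220 [[0.512, 0.0785, 0.2341], [0.511, 0.0803, 0.2341]]
```

View pics/s6c.png

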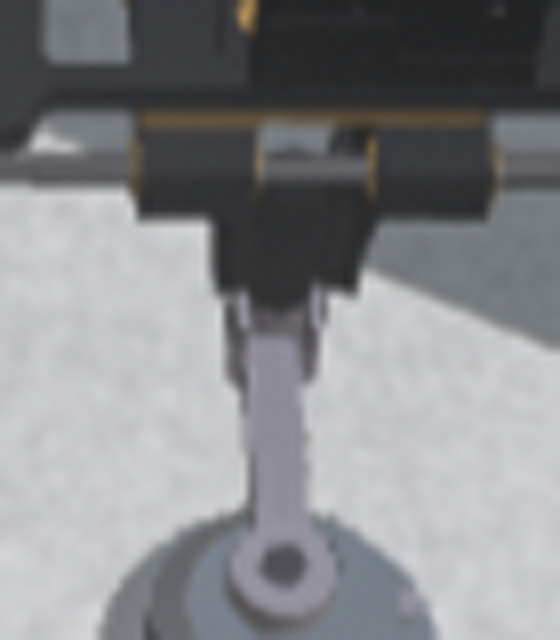

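View pics/w6c.png

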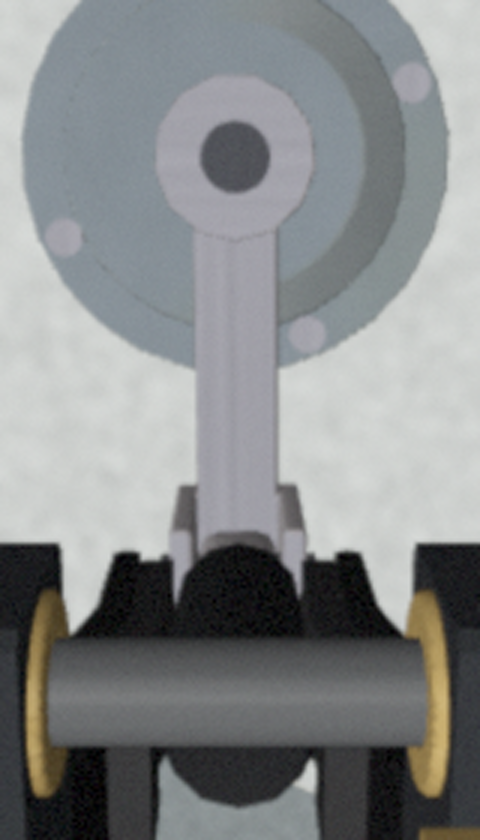

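>>> {"name": "carry_out", "arguments": {
  "motion": [
    [0,0,0,0,0.001,0,0.01],
    [0,0,0,0,0.002,0,0.01],
    [0,0,0,0,0.002,0,0.01]
  ]
}}

```text
clock: 7.15
eef_pos: [0.5071, 0.0741, 0.2578]
orientation: [0.856, -0.517, 0.004, -0.004]
ft_force: [13.6, 2.7, -8.4]
opening: 0.0192
```

```bash
cat > tilt.py <<'E'
from h import *
import sys
o=observe(); print(o['clock'],o['eef_pos'].round(4),o['ft_force'].round(1),round(o['opening'],4)); c=snap('scene',sys.argv[1])
P=[]
for v in range(207,219):
    for u in (364,365,366,367):
        p=pt(c,u,v)
        if .248<p[2]<.294 : P.append([u,*p])
P=np.array(P); a=np.array([.883,.469])
A=np.c_[P[:,3],np.ones(len(P)),P[:,0]-365.5,(P[:,0]-365.5)**2]
x=np.linalg.lstsq(A,P[:,1:3]@a,rcond=None)[0]; y=np.linalg.lstsq(A,P[:,1:3]@np.array([.469,-.883]),rcond=None)[0]
print('tilt toward axis',x[0],'lateral',y[0],len(P))
E
python3 tilt.py s7; python3 - <<'E'
E
```

```text
7.15 [0.5071 0.0741 0.2578] [13.6  2.7 -8.4] 0.0192
tilt toward axis 0.011946675005683211 lateral 0.07143698455027367 44
```

>>> {"name": "carry_out", "arguments": {
  "motion": [
    [0,0,0,0,0.001,0,0.01],
    [0,0,0,0,0.002,0,0.01],
    [0,0,0,0,0.002,0,0.01]
  ]
}}

```text
clock: 7.45
eef_pos: [0.5063, 0.0737, 0.2578]
orientation: [0.856, -0.516, 0.005, -0.006]
ft_force: [17.2, 4.0, -9.5]
opening: 0.0193
```

```bash
python3 tilt.py s8
```

```text
7.45 [0.5063 0.0737 0.2578] [17.2  4.  -9.5] 0.0193
tilt toward axis 0.009887884951437284 lateral 0.0712104773672157 45
```

>>> {"name": "carry_out", "arguments": {
  "motion": [
    [0,0,0,0,-0.002,0,0.026],
    [0,0,0,0,-0.004,0,0.026],
    [0,0,0,0,-0.004,0,0.026]
  ]
}}

```text
clock: 7.75
eef_pos: [0.504, 0.0737, 0.2573]
orientation: [0.856, -0.517, -0.001, 0.0]
ft_force: [-0.3, -0.0, 0.2]
opening: 0.0249
```

```bash
python3 tilt.py s9; python3 - <<'E'
from h import *
o=observe();o['orientation']=np.r_[o['orientation']];print(o['orientation']);c=snap('wrist','w9'); crop('w9',240,90,400,370,3,'w9c')
for u,v in [(320,270),(320,285),(320,345),(320,350)]: print(wd(c,o,u,v))
E
```

```text
7.75 [0.504  0.0737 0.2573] [-0.3 -0.   0.2] 0.0249
tilt toward axis 0.024840269881773774 lateral 0.07178538320684594 44
[ 8.56223405e-01 -5.16605357e-01 -5.35124423e-04  3.14639756e-04]
[0.5160296  0.07982149 0.25900081]
[0.51603059 0.07989146 0.27752374]
[0.50358284 0.07339371 0.29920591]
[0.50231157 0.0727251  0.30008546]
```

View pics/w9c.png

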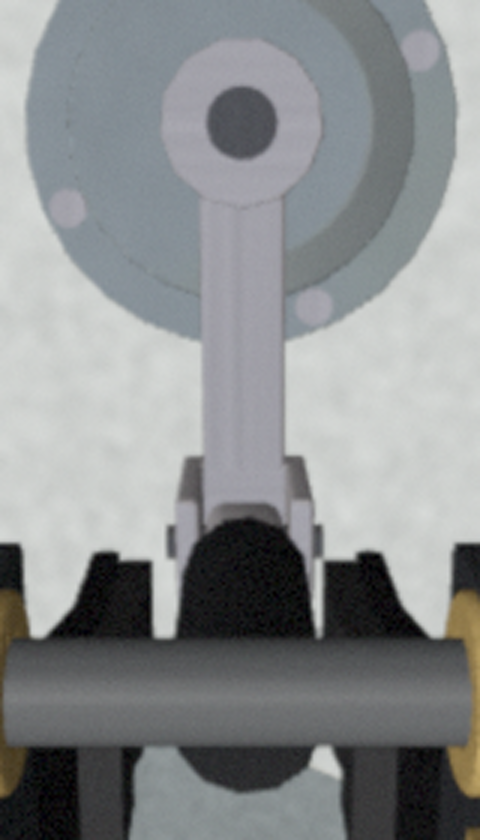

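```bash
python3 - <<'E'
from h import *
o=observe();c=dict(np.load('w9.npz'))
for u,v in [(320,131),(312,131),(329,131),(320,150),(320,200),(320,230)]: print(wd(c,o,u,v).round(4))
print(wz(c,o,320.4,130.7,.2185), wz(c,o,320.6,145,.166))
for v in range(262,302,4): print(v,wd(c,o,320,v).round(4))
E
```

```text
[0.5695 0.1078 0.2208]
[0.5676 0.1113 0.2203]
[0.5716 0.1038 0.221 ]
[0.5613 0.1034 0.2191]
[0.5384 0.0913 0.2177]
[0.5239 0.0837 0.2174]
[0.5697575 0.1076843 0.2185   ] [0.56349573 0.10395928 0.166     ]
262 [0.5133 0.0782 0.2372]
266 [0.5163 0.0798 0.2541]
270 [0.5161 0.0797 0.259 ]
274 [0.516  0.0797 0.2641]
278 [0.5162 0.0798 0.27  ]
282 [0.5162 0.0799 0.2746]
286 [0.516  0.0797 0.2784]
290 [0.516  0.0798 0.2827]
294 [0.5156 0.0796 0.2856]
298 [0.5161 0.0799 0.2908]
```

>>> {"name": "carry_out", "arguments": {
  "motion": [
    [0,0,0,0,-0.0035,0,0.026],
    [0,0,0,0,-0.0035,0,0.026],
    [0,0,0,0,-0.0035,0,0.01],
    [0,0,0,0,-0.0035,0,0.01],
    [0,0,0,0,-0.0035,0,0.01]
  ],
  "squeeze": 45
}}

```text
clock: 8.27
eef_pos: [0.5078, 0.0744, 0.2574]
orientation: [0.856, -0.517, 0.0, 0.0]
ft_force: [0.4, -1.7, 0.4]
opening: 0.0191
```

```bash
cat > rows.py <<'E'
import numpy as np,sys
# rows.py phi_cmd0 r0 theta0(tool x angle, deg) dphi_per_row n r1 theta1
C=np.array([.5692,.1076])
def rows(phi0,r0,th0,dphis,r1,th1):
    t=np.radians(th0); X=np.array([np.cos(t),np.sin(t)]); Y=np.array([X[1],-X[0]])
    p0=C+r0*np.array([np.cos(np.radians(phi0)),np.sin(np.radians(phi0))])
    n=len(dphis); ph=phi0; out=[]
    for i,d in enumerate(dphis):
        ph-=d; r=r0+(r1-r0)*min(1,(i+1)/2)
        p=C+r*np.array([np.cos(np.radians(ph)),np.sin(np.radians(ph))])-p0
        out.append([0,0,round(-(th1-th0)*(i+1)/n,1),round(p@X,4),round(p@Y,4),0,0.01])
    print(out); print('phi',ph)
a=eval(sys.argv[1]); rows(*a)
E
python3 - <<'E'
from h import *
o=observe();print(o['eef_pos'],o['ft_force'],o['opening'],o['orientation'], 2*np.degrees(np.arctan2(o['orientation'][1],o['orientation'][0])),o['q'].round(2))
E
python3 rows.py "(-152.3,.070,-62.2,[5,8,10,10,10,10,10,10],.071,-22.2)"
```

```text
[0.50781351 0.07437884 0.25741832] [ 0.38266608 -1.67475127  0.38089724] 0.01908533550037479 [ 8.55961074e-01 -5.17040010e-01  4.79091987e-04  1.97149710e-04] -62.26782894414239 [ 0.4   0.04 -0.61  1.71  0.03  1.39 -1.3 ]
[[0, 0, -5.0, np.float64(-0.0061), np.float64(0.0002), 0, 0.01], [0, 0, -10.0, np.float64(-0.016), np.float64(-0.0008), 0, 0.01], [0, 0, -15.0, np.float64(-0.0277), np.float64(-0.0047), 0, 0.01], [0, 0, -20.0, np.float64(-0.0387), np.float64(-0.0105), 0, 0.01], [0, 0, -25.0, np.float64(-0.0484), np.float64(-0.0182), 0, 0.01], [0, 0, -30.0, np.float64(-0.0567), np.float64(-0.0274), 0, 0.01], [0, 0, -35.0, np.float64(-0.0632), np.float64(-0.0379), 0, 0.01], [0, 0, -40.0, np.float64(-0.0678), np.float64(-0.0494), 0, 0.01]]
phi -225.3
```

>>> {"name": "carry_out", "arguments": {
  "motion": [
    [0,0,-5,-0.0061,0.0002,0,0.01],
    [0,0,-10,-0.016,-0.0008,0,0.01],
    [0,0,-15,-0.0277,-0.0047,0,0.01],
    [0,0,-20,-0.0387,-0.0105,0,0.01],
    [0,0,-25,-0.0484,-0.0182,0,0.01],
    [0,0,-30,-0.0567,-0.0274,0,0.01],
    [0,0,-35,-0.0632,-0.0379,0,0.01],
    [0,0,-40,-0.0678,-0.0494,0,0.01]
  ]
}}

```text
clock: 8.93
eef_pos: [0.5184, 0.1556, 0.2573]
orientation: [0.981, -0.192, -0.001, 0.003]
ft_force: [-3.6, -6.1, 3.3]
opening: 0.0196
```

```bash
cat > st.py <<'E'
from h import *
o=observe(); C=np.array([.5692,.1076]); d=o['eef_pos'][:2]-C; r=np.linalg.norm(d); ph=np.degrees(np.arctan2(d[1],d[0])); f=o['ft_force'][:2]; e=d/r; t=np.array([e[1],-e[0]])
print('clk',o['clock'],'r',r.round(4),'phi',ph.round(2),'Frad',(f@e).round(1),'Fcw(on tool)',(f@t).round(1),'z',o['eef_pos'][2].round(4),o['ft_force'].round(1),'op',round(o['opening'],4),'th',2*np.degrees(np.arctan2(o['orientation'][1],o['orientation'][0])))
E
python3 st.py; python3 rows.py "(-225.3,.071,-22.2,[10]*8,.071,-2.2)"; python3 - <<'E'
from h import *
snap('wrist','w10')
E
```

```text
clk 8.9333 r 0.0699 phi 136.62 Frad -1.6 Fcw(on tool) -6.9 z 0.2573 [-3.6 -6.1  3.3] op 0.0196 th -22.0978415321307
[[0, 0, -2.5, np.float64(0.0058), np.float64(-0.0109), 0, 0.01], [0, 0, -5.0, np.float64(0.0135), np.float64(-0.0207), 0, 0.01], [0, 0, -7.5, np.float64(0.0227), np.float64(-0.0289), 0, 0.01], [0, 0, -10.0, np.float64(0.0332), np.float64(-0.0355), 0, 0.01], [0, 0, -12.5, np.float64(0.0447), np.float64(-0.0401), 0, 0.01], [0, 0, -15.0, np.float64(0.0568), np.float64(-0.0426), 0, 0.01], [0, 0, -17.5, np.float64(0.0691), np.float64(-0.043), 0, 0.01], [0, 0, -20.0, np.float64(0.0814), np.float64(-0.0413), 0, 0.01]]
phi -305.3
```

View pics/w10.png

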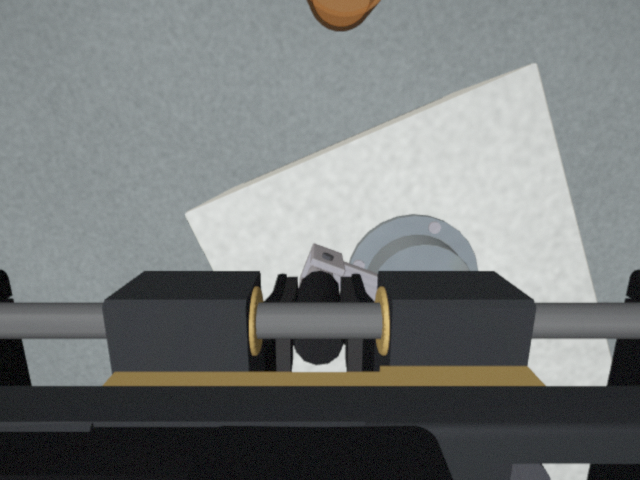

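>>> {"name": "carry_out", "arguments": {
  "motion": [
    [0,0,-2.5,0.0058,-0.0109,0,0.01],
    [0,0,-5,0.0135,-0.0207,0,0.01],
    [0,0,-7.5,0.0227,-0.0289,0,0.01],
    [0,0,-10,0.0332,-0.0355,0,0.01],
    [0,0,-12.5,0.0447,-0.0401,0,0.01],
    [0,0,-15,0.0568,-0.0426,0,0.01],
    [0,0,-17.5,0.0691,-0.043,0,0.01],
    [0,0,-20,0.0814,-0.0413,0,0.01]
  ]
}}

```text
clock: 9.65
eef_pos: [0.6077, 0.1665, 0.2573]
orientation: [1.0, -0.018, -0.004, 0.0]
ft_force: [-9.5, -0.7, 4.8]
opening: 0.0191
```

```bash
python3 st.py; python3 rows.py "(-305.3,.071,-2.2,[10]*8,.071,-2.2)"
```

```text
clk 9.65 r 0.0703 phi 56.85 Frad -5.7 Fcw(on tool) -7.6 z 0.2573 [-9.5 -0.7  4.8] op 0.0191 th -2.068316286069925
[[0, 0, -0.0, np.float64(0.0097), np.float64(0.0076), 0, 0.01], [0, 0, -0.0, np.float64(0.018), np.float64(0.0168), 0, 0.01], [0, 0, -0.0, np.float64(0.0245), np.float64(0.0274), 0, 0.01], [0, 0, -0.0, np.float64(0.0292), np.float64(0.0388), 0, 0.01], [0, 0, -0.0, np.float64(0.0317), np.float64(0.0509), 0, 0.01], [0, 0, -0.0, np.float64(0.0321), np.float64(0.0633), 0, 0.01], [0, 0, -0.0, np.float64(0.0304), np.float64(0.0756), 0, 0.01], [0, 0, -0.0, np.float64(0.0265), np.float64(0.0873), 0, 0.01]]
phi -385.3
```

>>> {"name": "carry_out", "arguments": {
  "motion": [
    [0,0,0,0.0097,0.0076,0,0.01],
    [0,0,0,0.018,0.0168,0,0.01],
    [0,0,0,0.0245,0.0274,0,0.01],
    [0,0,0,0.0292,0.0388,0,0.01],
    [0,0,0,0.0317,0.0509,0,0.01],
    [0,0,0,0.0321,0.0633,0,0.01],
    [0,0,0,0.0304,0.0756,0,0.01],
    [0,0,0,0.0265,0.0873,0,0.01]
  ]
}}

```text
clock: 10.32
eef_pos: [0.6344, 0.0813, 0.2575]
orientation: [1.0, -0.018, 0.001, -0.004]
ft_force: [3.5, 7.0, -1.7]
opening: 0.0195
```

```bash
python3 st.py; python3 rows.py "(-385.3,.071,-2.2,[10]*7,.071,-2.2)";  python3 - <<'E'
from h import *
snap('scene','s11');crop('s11',220,100,380,280,4,'s11c')
E
```

```text
clk 10.3167 r 0.0703 phi -21.97 Frad 0.6 Fcw(on tool) -7.8 z 0.2575 [ 3.5  7.  -1.7] op 0.0195 th -2.1042112887815563
[[0, 0, -0.0, np.float64(-0.0058), np.float64(0.0109), 0, 0.01], [0, 0, -0.0, np.float64(-0.0135), np.float64(0.0207), 0, 0.01], [0, 0, -0.0, np.float64(-0.0227), np.float64(0.0289), 0, 0.01], [0, 0, -0.0, np.float64(-0.0332), np.float64(0.0355), 0, 0.01], [0, 0, -0.0, np.float64(-0.0447), np.float64(0.0401), 0, 0.01], [0, 0, -0.0, np.float64(-0.0568), np.float64(0.0426), 0, 0.01], [0, 0, -0.0, np.float64(-0.0691), np.float64(0.043), 0, 0.01]]
phi -455.3
```

View pics/s11c.png

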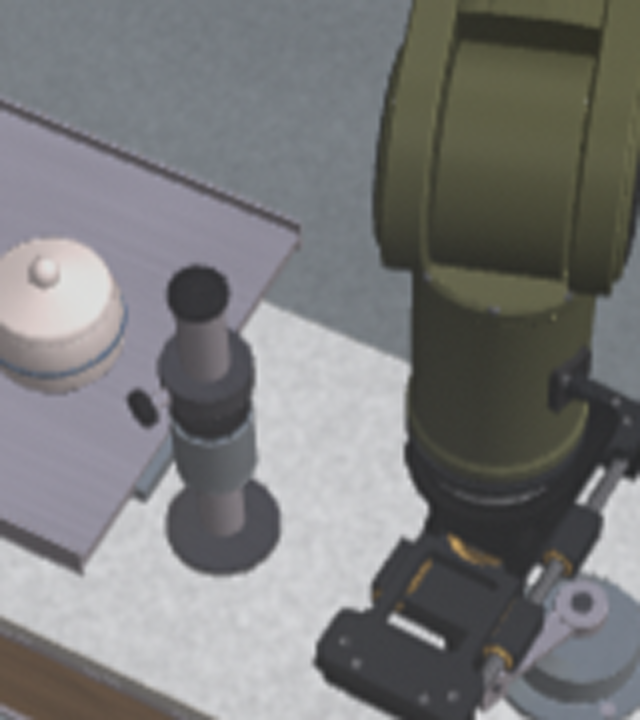

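>>> {"name": "carry_out", "arguments": {
  "motion": [
    [0,0,0,-0.0055,0.0112,0,0.01],
    [0,0,0,-0.013,0.0215,0,0.01],
    [0,0,0,-0.0223,0.0299,0,0.01],
    [0,0,0,-0.033,0.0365,0,0.01],
    [0,0,0,-0.0446,0.0411,0,0.01],
    [0,0,0,-0.0568,0.0436,0,0.01],
    [0,0,0,-0.0691,0.044,0,0.01]
  ]
}}

```text
clock: 10.95
eef_pos: [0.5646, 0.0374, 0.2575]
orientation: [1.0, -0.02, 0.003, -0.002]
ft_force: [6.9, 4.2, -3.4]
opening: 0.0188
```

```bash
python3 st.py; python3 rows.py "(-455.3,.072,-2.2,[6]*8,.0715,-2.2)";  python3 - <<'E'
from h import *
snap('scene','s12');crop('s12',220,130,300,260,6,'s12c')
E
```

```text
clk 10.95 r 0.0703 phi -93.76 Frad -4.7 Fcw(on tool) -6.6 z 0.2575 [ 6.9  4.2 -3.4] op 0.0188 th -2.2631118001329904
[[0, 0, -0.0, np.float64(-0.0075), np.float64(-0.001), 0, 0.01], [0, 0, -0.0, np.float64(-0.0147), np.float64(-0.0029), 0, 0.01], [0, 0, -0.0, np.float64(-0.0218), np.float64(-0.0052), 0, 0.01], [0, 0, -0.0, np.float64(-0.0287), np.float64(-0.0082), 0, 0.01], [0, 0, -0.0, np.float64(-0.0352), np.float64(-0.012), 0, 0.01], [0, 0, -0.0, np.float64(-0.0412), np.float64(-0.0164), 0, 0.01], [0, 0, -0.0, np.float64(-0.0468), np.float64(-0.0214), 0, 0.01], [0, 0, -0.0, np.float64(-0.0518), np.float64(-0.027), 0, 0.01]]
phi -503.3
```

View pics/s12c.png

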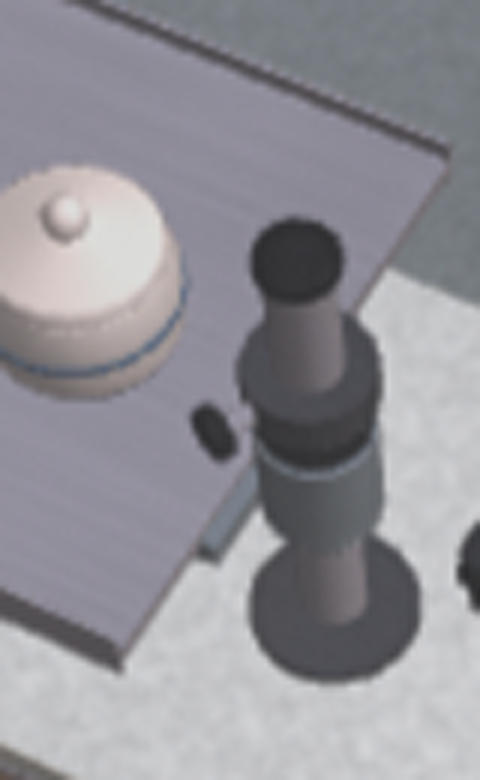

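>>> {"name": "carry_out", "arguments": {
  "motion": [
    [0,0,0,-0.0075,-0.001,0,0.01],
    [0,0,0,-0.0147,-0.0029,0,0.01],
    [0,0,0,-0.0218,-0.0052,0,0.01],
    [0,0,0,-0.0287,-0.0082,0,0.01]
  ]
}}

```text
clock: 11.33
eef_pos: [0.5368, 0.0453, 0.2575]
orientation: [1.0, -0.02, 0.003, -0.0]
ft_force: [7.8, 1.2, -4.9]
opening: 0.0191
```

```bash
python3 st.py; python3 rows.py "(-479.3,.0715,-2.2,[4]*8,.0715,-2.2)";  python3 - <<'E'
from h import *
snap('scene','s13');crop('s13',250,165,295,225,10,'s13c')
E
```

```text
clk 11.3333 r 0.0702 phi -117.47 Frad -4.7 Fcw(on tool) -6.4 z 0.2575 [ 7.8  1.2 -4.9] op 0.0191 th -2.3113832227604667
[[0, 0, -0.0, np.float64(-0.0044), np.float64(-0.0024), 0, 0.01], [0, 0, -0.0, np.float64(-0.0085), np.float64(-0.0052), 0, 0.01], [0, 0, -0.0, np.float64(-0.0125), np.float64(-0.0082), 0, 0.01], [0, 0, -0.0, np.float64(-0.0163), np.float64(-0.0114), 0, 0.01], [0, 0, -0.0, np.float64(-0.0198), np.float64(-0.015), 0, 0.01], [0, 0, -0.0, np.float64(-0.0231), np.float64(-0.0188), 0, 0.01], [0, 0, -0.0, np.float64(-0.0261), np.float64(-0.0227), 0, 0.01], [0, 0, -0.0, np.float64(-0.0288), np.float64(-0.0269), 0, 0.01]]
phi -511.3
```

View pics/s13c.png

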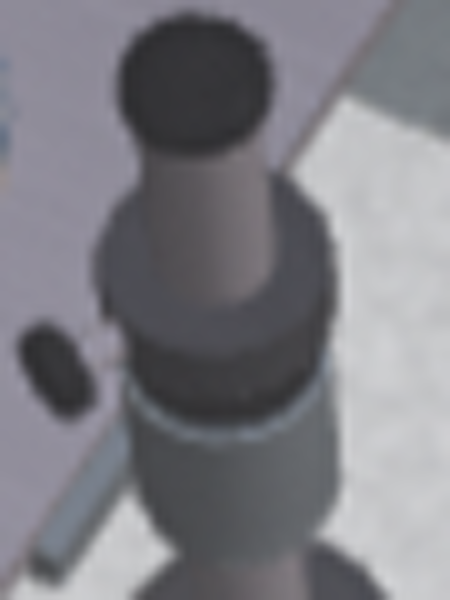

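>>> {"name": "carry_out", "arguments": {
  "motion": [
    [0,0,0,-0.0044,-0.0024,0,0.01],
    [0,0,0,-0.0085,-0.0052,0,0.01],
    [0,0,0,-0.0125,-0.0082,0,0.01]
  ]
}}

```text
clock: 11.63
eef_pos: [0.5249, 0.0532, 0.2575]
orientation: [1.0, -0.02, 0.003, 0.0]
ft_force: [8.4, -0.5, -5.8]
opening: 0.0191
```

```bash
python3 st.py; python3 rows.py "(-491.3,.0715,-2.2,[4]*5,.0715,-2.2)"
```

```text
clk 11.6333 r 0.0701 phi -129.2 Frad -4.9 Fcw(on tool) -6.8 z 0.2575 [ 8.4 -0.5 -5.8] op 0.0191 th -2.3411046886863653
[[0, 0, -0.0, np.float64(-0.0038), np.float64(-0.0033), 0, 0.01], [0, 0, -0.0, np.float64(-0.0073), np.float64(-0.0068), 0, 0.01], [0, 0, -0.0, np.float64(-0.0106), np.float64(-0.0106), 0, 0.01], [0, 0, -0.0, np.float64(-0.0135), np.float64(-0.0146), 0, 0.01], [0, 0, -0.0, np.float64(-0.0163), np.float64(-0.0188), 0, 0.01]]
phi -511.3
```

>>> {"name": "carry_out", "arguments": {
  "motion": [
    [0,0,0,-0.0038,-0.0033,0,0.01],
    [0,0,0,-0.0073,-0.0068,0,0.01],
    [0,0,0,-0.0106,-0.0106,0,0.01]
  ]
}}

```text
clock: 11.88
eef_pos: [0.5147, 0.0634, 0.2575]
orientation: [1.0, -0.021, 0.003, 0.001]
ft_force: [8.4, -1.5, -5.1]
opening: 0.0189
```

```bash
python3 st.py; python3 rows.py "(-503.3,.0715,-2.2,[4]*5,.0715,-2.2)"
```

```text
clk 11.8833 r 0.0701 phi -140.95 Frad -5.6 Fcw(on tool) -6.4 z 0.2575 [ 8.4 -1.5 -5.1] op 0.0189 th -2.383502355167647
[[0, 0, -0.0, np.float64(-0.003), np.float64(-0.004), 0, 0.01], [0, 0, -0.0, np.float64(-0.0057), np.float64(-0.0082), 0, 0.01], [0, 0, -0.0, np.float64(-0.0081), np.float64(-0.0126), 0, 0.01], [0, 0, -0.0, np.float64(-0.0102), np.float64(-0.0171), 0, 0.01], [0, 0, -0.0, np.float64(-0.012), np.float64(-0.0217), 0, 0.01]]
phi -523.3
```

>>> {"name": "carry_out", "arguments": {
  "motion": [
    [0,0,0,-0.003,-0.004,0,0.01],
    [0,0,0,-0.0057,-0.0082,0,0.01],
    [0,0,0,-0.0081,-0.0126,0,0.01]
  ]
}}

```text
clock: 12.13
eef_pos: [0.507, 0.0754, 0.2575]
orientation: [1.0, -0.021, 0.003, 0.001]
ft_force: [7.2, -2.6, -3.3]
opening: 0.019
```

```bash
python3 st.py; python3 rows.py "(-515.3,.0715,-2.2,[4]*5,.0715,-2.2)"; python3 - <<'E'
from h import *
snap('scene','s14');crop('s14',250,165,295,225,10,'s14c')
E
```

```text
clk 12.1333 r 0.07 phi -152.62 Frad -5.2 Fcw(on tool) -5.6 z 0.2575 [ 7.2 -2.6 -3.3] op 0.019 th -2.4273136979188634
[[0, 0, -0.0, np.float64(-0.0021), np.float64(-0.0045), 0, 0.01], [0, 0, -0.0, np.float64(-0.0039), np.float64(-0.0092), 0, 0.01], [0, 0, -0.0, np.float64(-0.0053), np.float64(-0.014), 0, 0.01], [0, 0, -0.0, np.float64(-0.0064), np.float64(-0.0188), 0, 0.01], [0, 0, -0.0, np.float64(-0.0072), np.float64(-0.0238), 0, 0.01]]
phi -535.3
```

View pics/s14c.png

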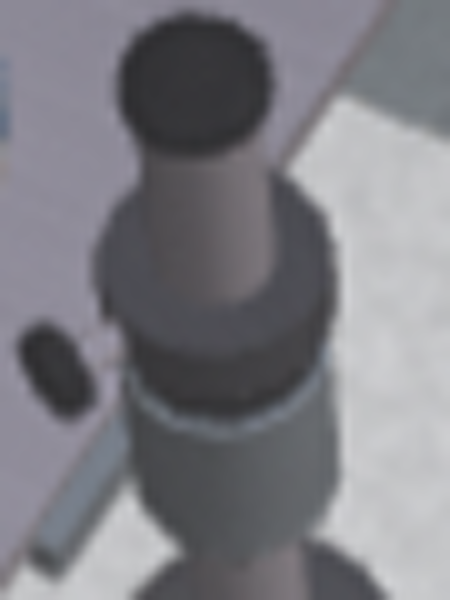

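>>> {"name": "carry_out", "arguments": {
  "motion": [
    [0,0,0,-0.0021,-0.0045,0,0.01],
    [0,0,0,-0.0039,-0.0092,0,0.01],
    [0,0,0,-0.0053,-0.014,0,0.01]
  ]
}}

```text
clock: 12.43
eef_pos: [0.5019, 0.0886, 0.2574]
orientation: [1.0, -0.022, 0.002, 0.002]
ft_force: [5.3, -5.4, -3.0]
opening: 0.0194
```

```bash
python3 st.py; python3 rows.py "(-527.3,.0715,-2.2,[4]*5,.0715,-2.2)"
```

```text
clk 12.4333 r 0.07 phi -164.23 Frad -3.6 Fcw(on tool) -6.7 z 0.2574 [ 5.3 -5.4 -3. ] op 0.0194 th -2.4792465892002573
[[0, 0, -0.0, np.float64(-0.0011), np.float64(-0.0049), 0, 0.01], [0, 0, -0.0, np.float64(-0.0019), np.float64(-0.0098), 0, 0.01], [0, 0, -0.0, np.float64(-0.0023), np.float64(-0.0148), 0, 0.01], [0, 0, -0.0, np.float64(-0.0024), np.float64(-0.0198), 0, 0.01], [0, 0, -0.0, np.float64(-0.0021), np.float64(-0.0247), 0, 0.01]]
phi -547.3
```

>>> {"name": "carry_out", "arguments": {
  "motion": [
    [0,0,0,-0.0011,-0.0049,0,0.01],
    [0,0,0,-0.0019,-0.0098,0,0.01]
  ]
}}

```text
clock: 12.6
eef_pos: [0.4999, 0.098, 0.2574]
orientation: [1.0, -0.022, 0.001, 0.003]
ft_force: [4.0, -5.7, -1.5]
opening: 0.019
```

```bash
python3 st.py; python3 rows.py "(-535.3,.0715,-2.2,[4]*5,.0715,-2.2)"; python3 - <<'E'
from h import *
snap('scene','s15');crop('s15',250,165,295,225,10,'s15c')
E
```

```text
clk 12.6 r 0.0699 phi -172.13 Frad -3.1 Fcw(on tool) -6.2 z 0.2574 [ 4.  -5.7 -1.5] op 0.019 th -2.49345020678463
[[0, 0, -0.0, np.float64(-0.0004), np.float64(-0.005), 0, 0.01], [0, 0, -0.0, np.float64(-0.0005), np.float64(-0.01), 0, 0.01], [0, 0, -0.0, np.float64(-0.0002), np.float64(-0.0149), 0, 0.01], [0, 0, -0.0, np.float64(0.0004), np.float64(-0.0199), 0, 0.01], [0, 0, -0.0, np.float64(0.0013), np.float64(-0.0248), 0, 0.01]]
phi -555.3
```

View pics/s15c.png

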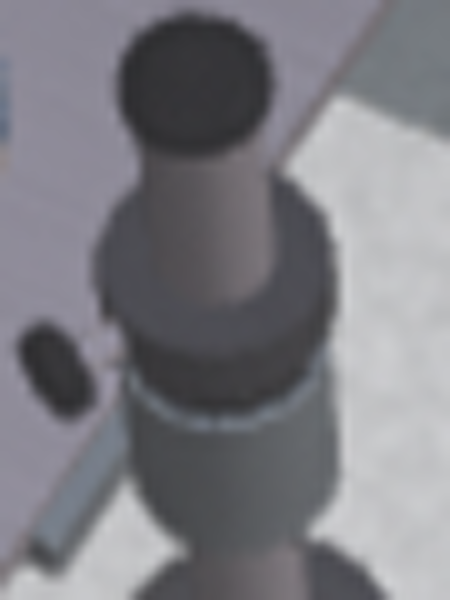

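>>> {"name": "carry_out", "arguments": {
  "motion": [
    [0,0,0,-0.0004,-0.005,0,0.01],
    [0,0,0,-0.0005,-0.01,0,0.01]
  ]
}}

```text
clock: 12.82
eef_pos: [0.4993, 0.1073, 0.2574]
orientation: [1.0, -0.022, 0.001, 0.003]
ft_force: [1.8, -8.1, -0.5]
opening: 0.0189
```

```bash
python3 st.py; python3 rows.py "(-543.3,.0715,-2.2,[4]*5,.0715,-2.2)"
```

```text
clk 12.8167 r 0.0699 phi -179.72 Frad -1.8 Fcw(on tool) -8.1 z 0.2574 [ 1.8 -8.1 -0.5] op 0.0189 th -2.531659643466086
[[0, 0, -0.0, np.float64(0.0003), np.float64(-0.005), 0, 0.01], [0, 0, -0.0, np.float64(0.0009), np.float64(-0.0099), 0, 0.01], [0, 0, -0.0, np.float64(0.0018), np.float64(-0.0148), 0, 0.01], [0, 0, -0.0, np.float64(0.0031), np.float64(-0.0197), 0, 0.01], [0, 0, -0.0, np.float64(0.0048), np.float64(-0.0244), 0, 0.01]]
phi -563.3
```

>>> {"name": "carry_out", "arguments": {
  "motion": [
    [0,0,0,0.0003,-0.005,0,0.01],
    [0,0,0,0.0006,-0.0075,0,0.01]
  ]
}}

```text
clock: 12.98
eef_pos: [0.4997, 0.1149, 0.2574]
orientation: [1.0, -0.022, -0.0, 0.003]
ft_force: [0.5, -9.0, 1.1]
opening: 0.0188
```

```bash
python3 st.py; python3 rows.py "(-549.3,.0715,-2.2,[3]*5,.0715,-2.2)"
```

```text
clk 12.9833 r 0.0698 phi 173.98 Frad -1.5 Fcw(on tool) -8.9 z 0.2574 [ 0.5 -9.   1.1] op 0.0188 th -2.488362958412674
[[0, 0, -0.0, np.float64(0.0006), np.float64(-0.0037), 0, 0.01], [0, 0, -0.0, np.float64(0.0013), np.float64(-0.0074), 0, 0.01], [0, 0, -0.0, np.float64(0.0023), np.float64(-0.011), 0, 0.01], [0, 0, -0.0, np.float64(0.0034), np.float64(-0.0146), 0, 0.01], [0, 0, -0.0, np.float64(0.0047), np.float64(-0.0181), 0, 0.01]]
phi -564.3
```

>>> {"name": "carry_out", "arguments": {
  "motion": [
    [0,0,0,0.0005,-0.0025,0,0.01],
    [0,0,0,0.0009,-0.005,0,0.01]
  ]
}}

```text
clock: 13.15
eef_pos: [0.5003, 0.1191, 0.2574]
orientation: [1.0, -0.022, -0.001, 0.004]
ft_force: [-1.1, -8.4, 3.7]
opening: 0.019
```

```bash
python3 st.py; python3 - <<'E'
from h import *
snap('scene','s16');crop('s16',250,165,295,225,10,'s16c')
E
```

```text
clk 13.15 r 0.0698 phi 170.53 Frad -0.3 Fcw(on tool) -8.5 z 0.2574 [-1.1 -8.4  3.7] op 0.019 th -2.5325736523874154
```

View pics/s16c.png

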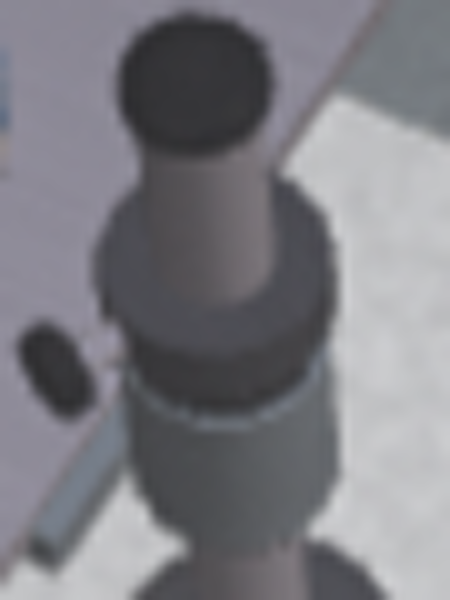

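```bash
python3 rows.py "(-553.3,.0715,-2.2,[2]*3,.0715,-2.2)"
```

```text
[[0, 0, -0.0, np.float64(0.0005), np.float64(-0.0024), 0, 0.01], [0, 0, -0.0, np.float64(0.0011), np.float64(-0.0049), 0, 0.01], [0, 0, -0.0, np.float64(0.0018), np.float64(-0.0073), 0, 0.01]]
phi -559.3
```

>>> {"name": "carry_out", "arguments": {
  "motion": [
    [0,0,0,0.0005,-0.0024,0,0.01],
    [0,0,0,0.0011,-0.0049,0,0.01]
  ]
}}

```text
clock: 13.37
eef_pos: [0.5013, 0.1236, 0.2573]
orientation: [1.0, -0.022, -0.001, 0.004]
ft_force: [-3.0, -9.2, 4.1]
opening: 0.0193
```

```bash
python3 st.py;  python3 rows.py "(-557.3,.0715,-2.2,[2]*3,.0715,-2.2)"
```

```text
clk 13.3667 r 0.0698 phi 166.76 Frad 0.8 Fcw(on tool) -9.7 z 0.2573 [-3.  -9.2  4.1] op 0.0193 th -2.5537418201752975
[[0, 0, -0.0, np.float64(0.0007), np.float64(-0.0024), 0, 0.01], [0, 0, -0.0, np.float64(0.0015), np.float64(-0.0048), 0, 0.01], [0, 0, -0.0, np.float64(0.0023), np.float64(-0.0071), 0, 0.01]]
phi -563.3
```

The force at the handle has risen from about 6.4 N to 9.7 N over roughly 20°, and the picture shows the buffer against the collar. I'm stopping here: relax the hand force and release.

>>> {"name": "carry_out", "arguments": {
  "motion": [
    [0,0,0,0.0005,0.002,0,0.01],
    [0,0,0,0.001,0.004,0,0.01],
    [0,0,0,0.001,0.004,0,0.03],
    [0,0,0,0.001,0.004,0,0.045],
    [0,0,0,0.001,0.004,0,0.045]
  ]
}}

```text
clock: 13.78
eef_pos: [0.5027, 0.1257, 0.2574]
orientation: [1.0, -0.019, 0.0, -0.0]
ft_force: [-0.3, 0.3, -0.5]
opening: 0.0317
```

```bash
python3 st.py; python3 - <<'E'
from h import *
o=observe();print(o['q'].round(2));c=snap('wrist','w16')
snap('scene','s17')
E
```

```text
clk 13.7833 r 0.0689 phi 164.74 Frad 0.3 Fcw(on tool) 0.2 z 0.2574 [-0.3  0.3 -0.5] op 0.0317 th -2.2169751680296206
[ 0.46  0.07 -0.78  1.7   0.05  1.39 -0.37]
```

View pics/w16.png

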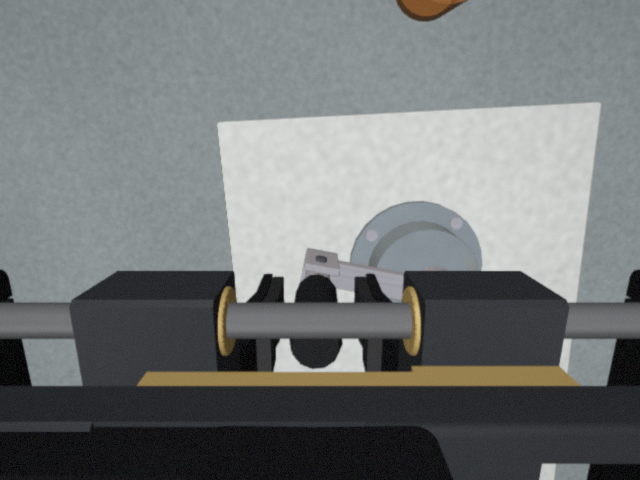

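View pics/s17.png

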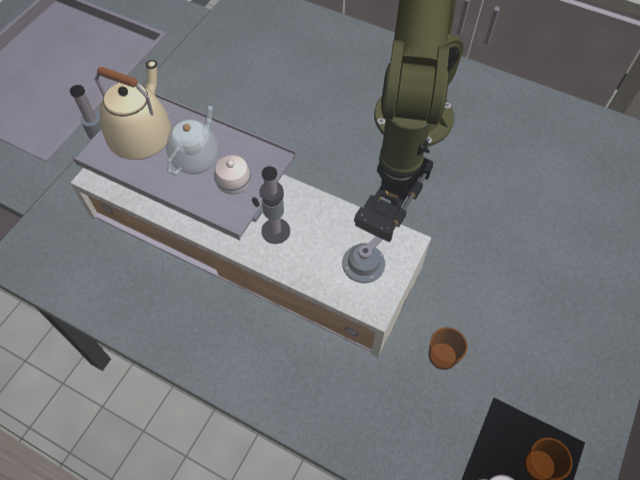

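>>> {"name": "carry_out", "arguments": {
  "motion": [
    [0,0,0,0,0,-0.025,0.045],
    [0,0,0,0,0,-0.06,0.045],
    [0,0,-7,0,0,-0.068,0.045],
    [0,0,-14,-0.008,0,-0.068,0.03],
    [0,0,-21,-0.018,-0.002,-0.068,0.02],
    [0,0,-28,-0.028,-0.0035,-0.068,0.01],
    [0,0,-35,-0.036,-0.0045,-0.068,0],
    [0,0,-42,-0.036,-0.0045,-0.068,0]
  ],
  "squeeze": 20
}}

```text
clock: 14.55
eef_pos: [0.4655, 0.1322, 0.3257]
orientation: [0.939, 0.344, 0.0, 0.0]
ft_force: [0.4, 1.4, -0.4]
opening: 0.0193
```

>>> {"name": "carry_out", "arguments": {
  "motion": [
    [0,0,-7,0,0,0,0],
    [0,0,-14,0,0,0,0],
    [0,0,-21,0,0,0,0],
    [0,0,-28,0,0,0,0],
    [0,0,-35,0,0,0,0],
    [0,0,-37,0,0,0,0],
    [0,0,-37,0,0,0,0]
  ]
}}

```text
clock: 15.13
eef_pos: [0.4667, 0.1314, 0.3254]
orientation: [0.783, 0.621, 0.0, 0.0]
ft_force: [0.8, 0.4, -0.6]
opening: 0.0005
```

```bash
python3 st.py; python3 - <<'E'
from h import *
o=observe();print(o['eef_pos'],o['q'].round(2));c=snap('wrist','w17')
snap('scene','s18'); snap('top','t18')
crop('s18',340,160,420,280,6,'s18c')
E
```

```text
clk 15.1333 r 0.1053 phi 166.91 Frad -0.7 Fcw(on tool) 0.6 z 0.3254 [ 0.8  0.4 -0.6] op 0.0005 th 76.84018516420473
[0.4666601  0.13144699 0.32538196] [ 0.46 -0.05 -0.75  1.65 -0.03  1.53  1.05]
```

View pics/w17.png

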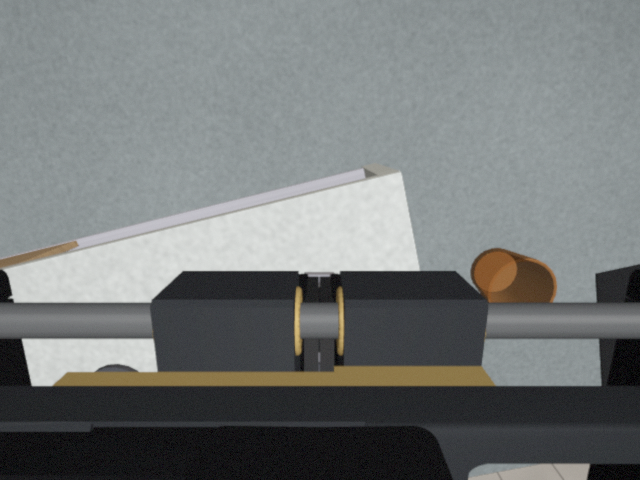

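View pics/s18c.png

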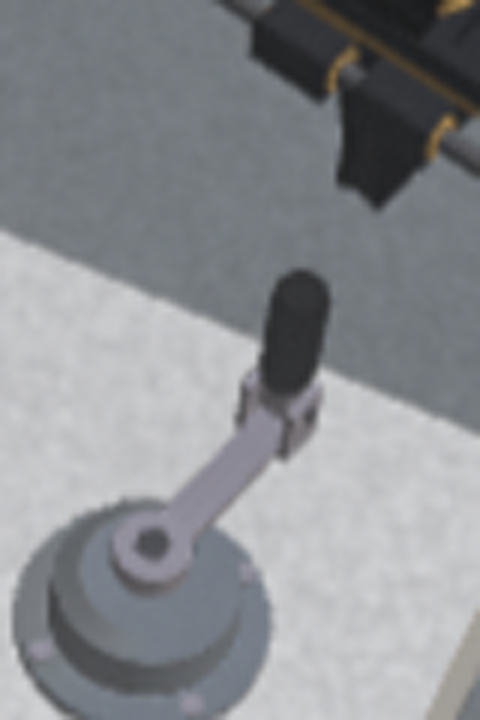

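```bash
python3 - <<'E'
from h import *
c=dict(np.load('s18.npz'))
print('hub',atz(c,340+152/6,160+545/6,.221),'tip',atz(c,340+302/6,160+292/6,.300),'gripbase', pt(c,388,222))
for v in range(210,224,2): print(v,[pt(c,u,v).round(4).tolist() for u in (388,390)])
# initial scene hub comparision
s=dict(np.load('s5.npz')); print(atz(s,330+283/8,180+563/8,.221))
E
sed -i 's/XX//' tilt.py
```

```text
hub [0.57101305 0.10872987 0.221     ] tip [0.50352022 0.12497453 0.3       ] gripbase [0.50883072 0.12698118 0.25873105]
210 [[0.5082, 0.1221, 0.2994], [0.5056, 0.1254, 0.2983]]
212 [[0.5101, 0.1234, 0.2957], [0.509, 0.1271, 0.2968]]
214 [[0.51, 0.1242, 0.2887], [0.5109, 0.1284, 0.2931]]
216 [[0.5101, 0.125, 0.282], [0.5104, 0.1291, 0.2853]]
218 [[0.5115, 0.1261, 0.2773], [0.5092, 0.1296, 0.2766]]
220 [[0.5106, 0.1267, 0.2687], [0.5088, 0.1303, 0.2689]]
222 [[0.5088, 0.127, 0.2587], [0.5067, 0.1305, 0.2584]]
[0.57000338 0.10833759 0.221     ]
```

>>> {"name": "carry_out", "arguments": {
  "motion": [
    [0,0,0,0,0,0.025,0],
    [0,0,0,0,0.006,0.0494,0],
    [0,0,0,0,0.014,0.0494,0],
    [0,0,0,0,0.02,0.049,0],
    [0,0,0,0,0.028,0.0483,0],
    [0,0,0,0,0.034,0.049,0],
    [0,0,0,0,0.04,0.0504,0]
  ]
}}

```text
clock: 15.87
eef_pos: [0.5065, 0.122, 0.276]
orientation: [0.784, 0.621, 0.0, 0.0]
ft_force: [-2.1, 1.0, -0.8]
opening: 0.0005
```

```bash
python3 - <<'E'
from h import *
o=observe();print(o['clock'],o['eef_pos'],o['ft_force'])
snap('scene','s19')
crop('s19',340,160,420,280,6,'s19c')
E
```

```text
15.8667 [0.50651605 0.12201685 0.27604594] [-2.06142815  1.04204272 -0.83697623]
```

View pics/s19c.png

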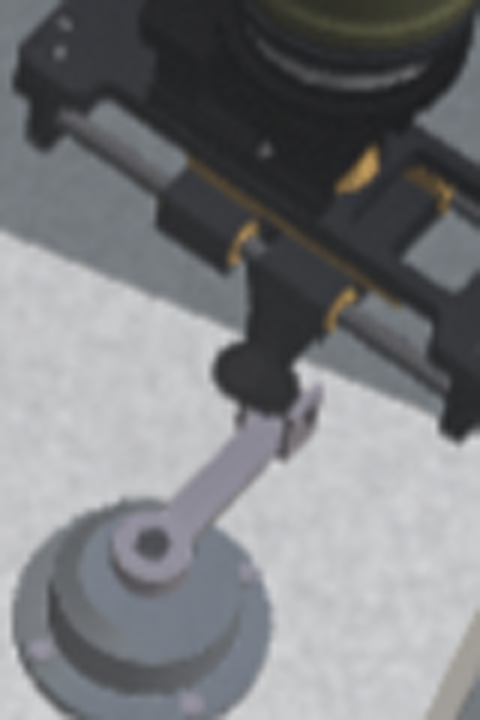

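>>> {"name": "carry_out", "arguments": {
  "motion": [
    [0,0,0,0,0.0055,0.002,0],
    [0,0,0,0,0.0106,0.0051,0],
    [0,0,0,0,0.0155,0.0085,0],
    [0,0,0,0,0.0199,0.0128,0],
    [0,0,0,0,0.0235,0.0175,0],
    [0,0,0,0,0.0268,0.0227,0],
    [0,0,0,0,0.029,0.028,0],
    [0,0,0,0,0.0305,0.0325,0]
  ]
}}

```text
clock: 16.58
eef_pos: [0.5354, 0.1147, 0.2417]
orientation: [0.784, 0.621, -0.0, -0.0]
ft_force: [-1.4, 0.4, 3.0]
opening: 0.0003
```

>>> {"name": "carry_out", "arguments": {
  "motion": [
    [0,0,0,0,0,0.0015,0],
    [0,0,0,0,0,0.003,0],
    [0,0,0,0,0,0.003,0]
  ]
}}

```text
clock: 16.83
eef_pos: [0.5357, 0.1153, 0.2408]
orientation: [0.784, 0.621, 0.001, 0.001]
ft_force: [-0.9, 0.1, 8.4]
opening: 0.0005
```

>>> {"name": "carry_out", "arguments": {
  "motion": [
    [0,0,0,0,0,0.0015,0],
    [0,0,0,0,0,0.002,0],
    [0,0,0,0,0,0.002,0]
  ]
}}

```text
clock: 17.08
eef_pos: [0.536, 0.1158, 0.2404]
orientation: [0.784, 0.621, 0.001, 0.001]
ft_force: [-3.1, -0.1, 16.5]
opening: 0.0008
```

>>> {"name": "carry_out", "arguments": {
  "motion": [
    [0,0,0,0,0,-0.02,0],
    [0,0,0,0,0,-0.055,0],
    [0,0,0,0,-0.03,-0.09,0],
    [0,0,0,0,-0.07,-0.1,0],
    [0,0,0,0,-0.1,-0.1,0],
    [0,0,0,0,-0.1,-0.1,0]
  ]
}}

```text
clock: 17.58
eef_pos: [0.4335, 0.141, 0.339]
orientation: [0.782, 0.623, -0.0, 0.002]
ft_force: [0.1, 1.0, -0.5]
opening: 0.0007
```

```bash
python3 - <<'E'
from h import *
o=observe();print(o['clock'],o['eef_pos'],o['ft_force'])
c=snap('scene','s20'); crop('s20',330,180,410,280,6,'s20c'); crop('s20',250,165,295,225,10,'s20d')
t=snap('top','t20')
E
```

```text
17.5833 [0.43349834 0.14100412 0.33897393] [ 0.09726695  1.00647646 -0.50565963]
```

View pics/s20c.png

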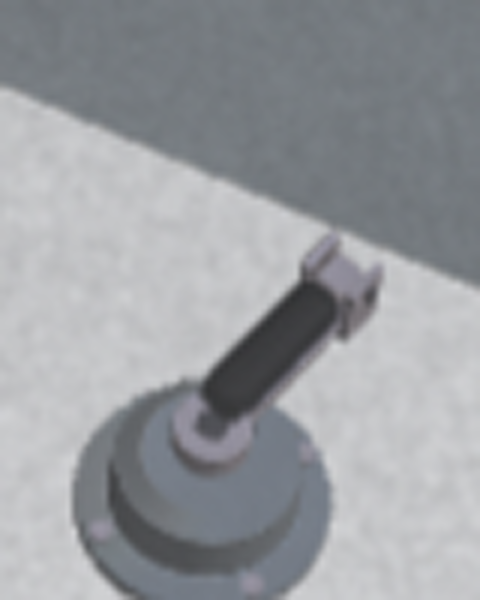

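View pics/s20d.png

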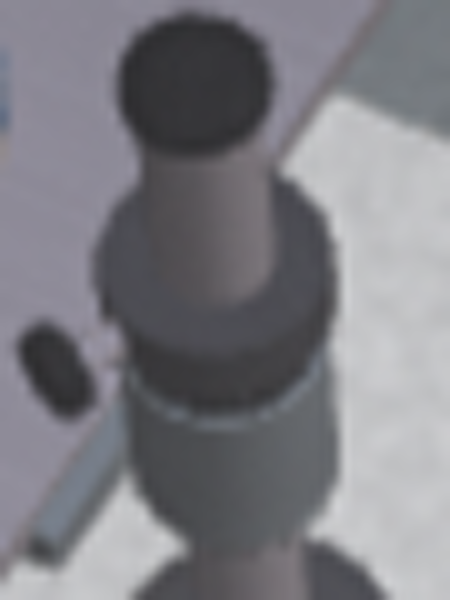

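View pics/s20.png

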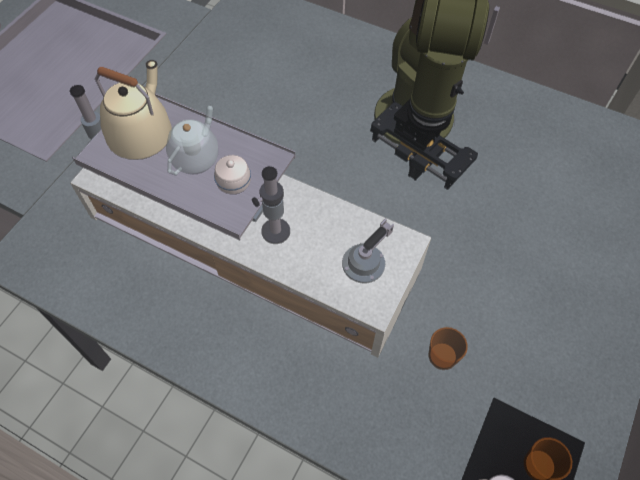

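```bash
python3 - <<'E'
from h import *
ims=[]
for n in ('s13','s14','s15','s16','s20'):
    im=cv2.imread(f'pics/{n}.png')[190:215,258:288].astype(float)
    im=np.clip((im-20)*3.2,0,255).astype(np.uint8); ims.append(cv2.resize(im,None,fx=5,fy=10,interpolation=cv2.INTER_CUBIC))
cv2.imwrite('pics/cmp.png',np.hstack(ims))
for n in ('s13','s14','s15','s16','s20'):
    g=cv2.imread(f'pics/{n}.png').astype(float).mean(2); print(n,g[194:212,268:276].mean(1).round(0))
t=dict(np.load('top0.npz'));t2=dict(np.load('t20.npz'))
for u,v in [(385,250),(400,260),(430,265)]: print(pt(t,u,v).round(4),pt(t2,u,v).round(4))
s=dict(np.load('s20.npz'))
for x,y in [(320,300),(300,320),(270,350),(240,380),(225,398),(340,280),(212,430)]: print(pt(s,330+x//6,180+y//6).round(4))
E
```

```text
s13 [ 93.  84.  80.  80.  80.  78.  69.  63.  62.  63.  60.  54.  55.  79.
 110.  92.  84.  84.]
s14 [ 93.  84.  80.  80.  80.  78.  69.  63.  63.  63.  60.  55.  72. 103.
  99.  85.  84.  84.]
s15 [ 92.  84.  80.  80.  80.  77.  69.  62.  63.  62.  60.  59.  85. 111.
  87.  83.  84.  84.]
s16 [ 92.  83.  80.  80.  80.  77.  69.  63.  63.  63.  60.  60.  84. 103.
  85.  83.  84.  84.]
s20 [ 92.  84.  80.  80.  80.  77.  69.  63.  62.  63.  60.  62.  85. 100.
  85.  83.  84.  83.]
[ 0.5091 -0.1514  0.2359] [ 0.5039 -0.1473  0.269 ]
[ 0.4896 -0.1816  0.2346] [ 0.4849 -0.1762  0.2689]
[ 0.4806 -0.2416  0.2347] [ 0.4762 -0.2343  0.2684]
[0.5204 0.123  0.2409]
[0.5294 0.1205 0.2402]
[0.5439 0.1162 0.2384]
[0.5605 0.1126 0.2404]
[0.5688 0.11   0.2388]
[0.507  0.1239 0.238 ]
[0.5713 0.1082 0.2202]
```

View pics/cmp.png

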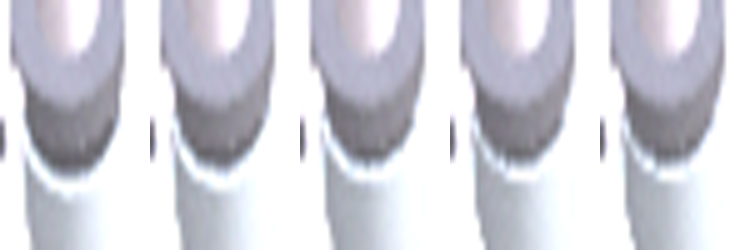

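>>> {"name": "carry_out", "arguments": {
  "motion": [
    [0,0,6.5,-0.01,0.01,0,0],
    [0,0,13,-0.02,0.02,0,0],
    [0,0,20,-0.035,0.035,0,0],
    [0,0,26,-0.045,0.045,0,0],
    [0,0,33,-0.055,0.055,0,0],
    [0,0,39,-0.065,0.065,0,0],
    [0,0,44,-0.075,0.075,0,0],
    [0,0,44,-0.075,0.075,0,0]
  ]
}}

```text
clock: 18.35
eef_pos: [0.4953, 0.0434, 0.3355]
orientation: [0.96, 0.278, -0.001, -0.001]
ft_force: [-0.8, -0.3, 0.1]
opening: 0.0002
```

>>> {"name": "carry_out", "arguments": {
  "motion": [
    [-6,0,0,0,0,0,0],
    [-12,0,0,0,0,0,0],
    [-18,0,0,0,0,0,0],
    [-25,0,0,0,0,0,0],
    [-32,0,0,0,0,0,0],
    [-39,0,0,0,0,0,0],
    [-45,0,0,0,0,0,0],
    [-50,0,0,0,0,0,0]
  ]
}}

```text
clock: 19.02
eef_pos: [0.4933, 0.0498, 0.3372]
orientation: [0.868, 0.258, 0.121, 0.408]
ft_force: [0.3, 0.4, -1.5]
opening: 0.0003
```

```bash
python3 - <<'E'
from h import *
o=observe();print(o['clock'],o['eef_pos'],o['orientation'],o['q'].round(2))
snap('wrist','w21')
E
```

```text
19.0167 [0.49330109 0.04975316 0.33719361] [0.8675493  0.25824723 0.12054311 0.40759776] [ 0.53 -0.19 -1.15  1.93  0.72  1.39 -0.2 ]
```

View pics/w21.png

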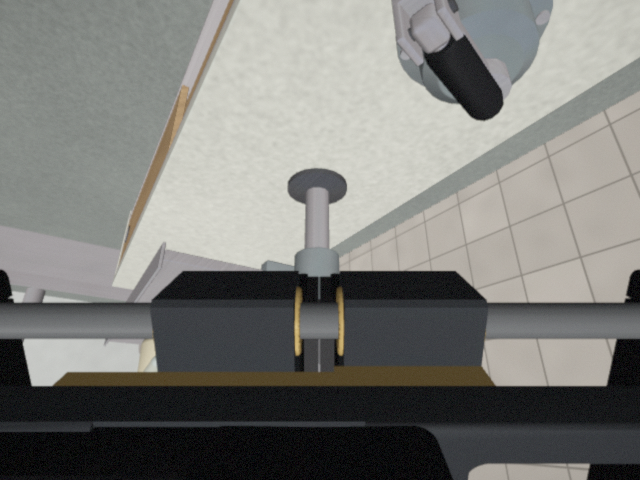

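>>> {"name": "carry_out", "arguments": {
  "motion": [
    [-6,0,0,0,0,0,0],
    [-12,0,0,0,0,0,0],
    [-18,0,0,0,0,0,0],
    [-23,0,0,0,0,0,0],
    [-23,0,0,0,0,0,0]
  ]
}}

```text
clock: 19.48
eef_pos: [0.4936, 0.0493, 0.3269]
orientation: [0.772, 0.236, 0.161, 0.568]
ft_force: [-0.5, -1.5, -1.5]
opening: 0.0006
```

```bash
python3 - <<'E'
from h import *
o=observe();print(o['clock'],o['eef_pos'],o['orientation'],o['q'].round(2))
snap('wrist','w22')
im=cv2.imread('pics/w22.png')[90:280,260:380][::-1,::-1]; im=np.clip(im.astype(float)*1.6,0,255).astype(np.uint8)
cv2.imwrite('pics/w22c.png',cv2.resize(im,None,fx=4,fy=3.1,interpolation=cv2.INTER_CUBIC))
E
```

```text
19.4833 [0.49362248 0.04933802 0.32694496] [0.77213547 0.23610079 0.16105449 0.56756028] [ 0.31  0.26 -1.31  2.05  1.29  1.86 -0.69]
```

View pics/w22.png

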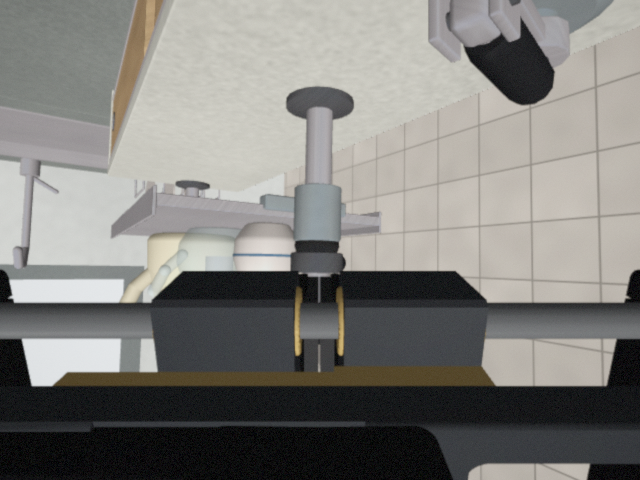

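View pics/w22c.png

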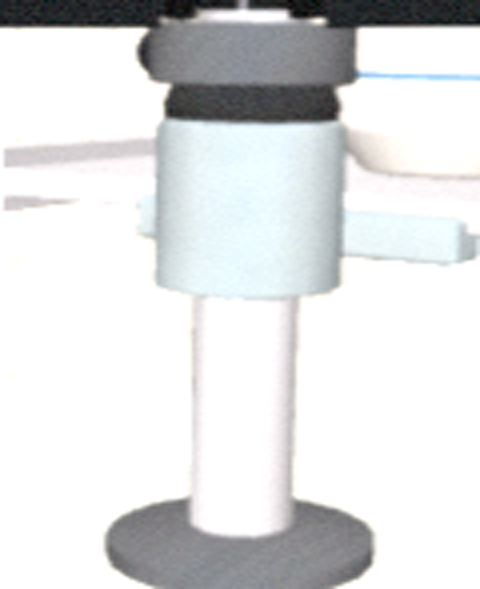

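The wrist close-up (upside down) shows the black buffer right against the collar at about (318,252), with no column visible between them. It looks about 11 mm thick instead of 12, so it is lightly pressed. The crockery is upright on the shelf, so I'll hand in.

```bash
python3 - <<'E'
from h import *
a=cv2.imread('pics/s20.png');c=snap('scene','s23')
o=observe(); print(o['clock'],o['ft_force'].round(1),o['joint_velocities'].round(3))
b=cv2.imread('pics/s23.png'); print(np.abs(a.astype(int)-b)[40:260,60:300].max(), np.abs(a.astype(int)-b)[300:,400:].max())
print(arm.finish_job())
E
```

```text
19.5833 [0.3 0.2 0.6] [ 0.064 -0.125 -0.018 -0.038  0.006 -0.005 -0.008]
7 6
the job is handed in; nothing more can be done
None
```

The shelf is wound up against its stop, the handle is folded flat, and the job was handed in at about 19.6 s of the 72 s allowed. No verdict is reported.

- **Handle up:** My first grip on the handle slipped along the sleeve short of upright. I re-gripped harder and pulled it to its end stop. The wrist depth image showed the grip vertical before I cranked.
- **Cranking:** I turned it clockwise about 400°. The force at the handle rose from about 6.4 N to 9.7 N over the last 20°, and I stopped there. The force readings were noisy (one step dipped to 8.5 N), so I checked the contact by picture as well.
- **Fold down:** I pushed the handle down with closed fingers until it stopped (16.5 N, grip top at 0.240 m, which is the height for flat), then let go.
- **Last checks:** The wrist close-up shows the buffer against the collar with no gap, about 11 mm thick instead of 12, so pressed about 1 mm. By turn count it should be pressed about 1.6 mm, so the two disagree slightly. The deck rose about 33 mm. The last two scene pictures show no change in the shelf area or around the cup, and the arm was touching nothing.

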